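# Eggs in their cups and toast on

### The job

Get breakfast going: stand every boiled egg from the tray upright in an egg cup of its own, blunt end down and settled in the middle of the bowl, and put both slices of bread from the rack into the toaster, one to a slot, resting on the raised carriage. Only when both are in, push the toaster lever fully down so that the bread sinks in and stays down. Leave the mug, the pepper grinder and the jam jar where they stand.

Things in the scene. Friction and masses are not known exactly. Their poses are not given: they have to be found in the camera images.
- egg0_c (a point): a brown boiled hen's egg, 44 mm across, 57 mm tall, 60 g, blunt end (22 mm radius dome) down in a well of the egg tray, its bottom 10 mm above the counter. The point is its centre, 28.5 mm above its bottom; z runs up to the narrow end. Widest from 22 to 29 mm above its bottom; its weight sits low, so it stays upright when set down. May be absent
- egg1_c (a point): a brown boiled hen's egg, 44 mm across, 57 mm tall, 60 g, blunt end (22 mm radius dome) down in a well of the egg tray, its bottom 10 mm above the counter. The point is its centre, 28.5 mm above its bottom; z runs up to the narrow end. Widest from 22 to 29 mm above its bottom; its weight sits low, so it stays upright when set down. May be absent
- egg2_c (a point): a brown boiled hen's egg, 44 mm across, 57 mm tall, 60 g, blunt end (22 mm radius dome) down in a well of the egg tray, its bottom 10 mm above the counter. The point is its centre, 28.5 mm above its bottom; z runs up to the narrow end. Widest from 22 to 29 mm above its bottom; its weight sits low, so it stays upright when set down. May be absent
- egg3_c (a point): a brown boiled hen's egg, 44 mm across, 57 mm tall, 60 g, blunt end (22 mm radius dome) down in a well of the egg tray, its bottom 10 mm above the counter. The point is its centre, 28.5 mm above its bottom; z runs up to the narrow end. Widest from 22 to 29 mm above its bottom; its weight sits low, so it stays upright when set down. May be absent
- cup0_rim (a point): a loose black plastic egg cup, 36 mm tall, round foot 58 mm across, rim 50 mm across, wall 3 mm, 120 g. The point is the centre of its mouth at rim height; z is its axis. The hollow is 15 mm deep and narrows downwards, so an egg let down within about 5 mm of centre slides to the middle; a seated egg's bottom is 12 mm below the rim and its centre 16.5 mm above it
- cup1_rim (a point): a loose black plastic egg cup, 36 mm tall, round foot 58 mm across, rim 50 mm across, wall 3 mm, 120 g. The point is the centre of its mouth at rim height; z is its axis. The hollow is 15 mm deep and narrows downwards, so an egg let down within about 5 mm of centre slides to the middle; a seated egg's bottom is 12 mm below the rim and its centre 16.5 mm above it
- cup2_rim (a point): a loose black plastic egg cup, 36 mm tall, round foot 58 mm across, rim 50 mm across, wall 3 mm, 120 g. The point is the centre of its mouth at rim height; z is its axis. The hollow is 15 mm deep and narrows downwards, so an egg let down within about 5 mm of centre slides to the middle; a seated egg's bottom is 12 mm below the rim and its centre 16.5 mm above it
- cup3_rim (a point): a loose black plastic egg cup, 36 mm tall, round foot 58 mm across, rim 50 mm across, wall 3 mm, 120 g. The point is the centre of its mouth at rim height; z is its axis. The hollow is 15 mm deep and narrows downwards, so an egg let down within about 5 mm of centre slides to the middle; a seated egg's bottom is 12 mm below the rim and its centre 16.5 mm above it
- slice0_c (a point): a stiff slice of bread, 100 mm wide (x), 14 mm thick (y), 105 mm tall (z, up), 45 g, upright in the rack at the start, its lower edge 12 mm above the counter. The point is its centre
- slice1_c (a point): a stiff slice of bread, 100 mm wide (x), 14 mm thick (y), 105 mm tall (z, up), 45 g, upright in the rack at the start, its lower edge 12 mm above the counter. The point is its centre
- tray: fixed blue ceramic egg tray, 135 (x) x 118 (y) x 20 mm, with 2 by 2 round wells 70 mm apart in x and 58 mm in y; origin under its middle
- rack: fixed low bamboo bread rack, 130 (x) x 115 (y) mm, its rails 46 mm high; it holds the two slices upright, 60 mm apart in y; origin under its middle
- toaster: fixed stainless steel toaster, 270 (x) x 170 (y) x 175 mm tall, two slots along x in its top, lever on its -x end (towards the robot); origin under its middle
- slot_l (a point): mouth centre of the toaster's left (+y) slot, level with its flat top. x runs along the slot (130 mm long), away from the lever, y across it (22 mm wide), z up. The slots are 56 mm apart; each takes one slice. With the lever up the carriage floor is 57 mm below the mouth: a slice on it stands 48 mm out, its centre 4.5 mm below the mouth. With the lever down it is 40 mm lower
- slot_r (a point): mouth centre of the toaster's right (-y) slot, level with its flat top. x runs along the slot (130 mm long), away from the lever, y across it (22 mm wide), z up. The slots are 56 mm apart; each takes one slice. With the lever up the carriage floor is 57 mm below the mouth: a slice on it stands 48 mm out, its centre 4.5 mm below the mouth. With the lever down it is 40 mm lower
- lever_top (a point): middle of the upper face of the toaster's black lever paddle (46 x 46 mm, 10 mm thick) on the end that faces the robot. The point lies 30 mm out from the end face and, lever up, 10 mm below the toaster's top. z up; x points from the lever into the toaster, along the slots
- lever (a joint): travel of the toaster lever and bread carriage, m: 0 = up, 0.040 = fully down. It needs a downward push of about 5 N, stays where it is left and does not spring back
- mug_rim (a point): red ceramic mug, 82 mm across, 92 mm tall, standing on a round bamboo coaster; the point is the centre of its mouth. Leave it alone
- grinder_c (a point): clear glass pepper grinder with a steel twist top, 54 mm across, 134 mm tall, loose; the point is its centre. Leave it alone
- jam_c (a point): small amber glass jam jar, 64 mm across, 85 mm tall, loose; the point is its centre. Leave it alone
There are look-alikes about, which are no part of the job. What is shaped like the part that bears cup1_rim but red is not meant.

How it is judged:
By the outcome, as a careful person would: the job done as asked, in the order asked, and still so for the second after the job is handed in, with the robot touching nothing.
Of egg0, egg1, egg2, egg3 only 3 to 4 are there at a start; the rules pass over those that are not, and their reading is None.
At some moment in a run one of cup0, cup1, cup2, cup3 may be knocked a few centimetres aside while the robot is not near it.
It also fails if it takes over 200 s, if anything falls off the work surface, if the arm or the gripper's body presses on something with over 40 N, if the wrist force passes 120 N, or if a joint passes its speed limit or range.

### The arm

A 7-joint arm with a two-finger parallel gripper is mounted at the origin on the work surface. World frame = base frame: x ahead of the robot, y to its left, z up, the work surface at z = 0. Lengths are in m, angles in degrees, forces in N, time in s.
With the tool pointing down it reaches from about 0.425 to 0.95 m from the base axis. Payload 4.7 kg.
Tool frame: the origin (TCP) lies at the very end of the fingers, on their centre line; the grasp point (between the pads) lies 19 mm behind it; z points along the fingers, y is the direction in which the jaws open and shut (so a half turn about z gives the same grasp; the last joint's range is limited). The gripper opens to 85 mm and grips with 20 to 120 N. Pads are 22 mm wide; open, the fingers measure 114 mm over their backs; the gripper's body (76 mm by 85 mm) begins 54 mm behind the grasp point. The pads swing forward as they close: fully open they stand 13 mm farther back than shut.
Start: joints at [-77.917, 26.849, -2.785, 87.806, 1.381, 65.374, -4.715], TCP at [0.16, 0.656, 0.231] pointing down, gripper open.
Joint ranges: [-148.3, 148.3], [-19.14, 114.17], [-79.39, 73.82], [5.75, 140.21], [-59.74, 239.74], [12.07, 113.84], [-152.46, 152.46]. Speed limits (degrees/s): [147.25, 147.25, 180, 180, 180, 180, 180].

### API

Orientations are given as [roll, pitch, yaw] about the fixed x, y, z axes, in that order (R = Rz(yaw) Ry(pitch) Rx(roll)).
In Python, from plant import sense, capture, camera_info, bot, nets gives the robot as it stands.
- The arm moves only by the tool step_arm, never from a script. Its argument "commands" is a list that holds one entry, the list of rows, each a list of 5 numbers: the shift along the tool's x, y, z in mm, then the turn about the tool's z in rad, then the finger opening in mm, from 0 to 85.4. A call has 1 to 12 rows; each row is the pose to reach, as a shift and turn from the pose commanded when the call began, along the tool's axes at that moment; what a row does not reach only later rows make up. A row lasts 1/8 s, in which the tool goes at most 62.5 mm and 10.7 degrees, less where a joint would pass 70% of its speed; a pose out of reach is approached as far as the arm can. A call with a gripper value outside its range is refused whole. The fingers move at their own pace and stop on an object; "squeeze" is the grip in N (left out, the last holds). Time passes only in rows, so rows that repeat a pose let the fingers close. It gives the time, the measured TCP pose, the force and the opening at its end, in the units of the state.
- sense(): the state, without advancing time (a new reading comes with each control period).
- capture(name): name is "scene" or "top"; returns (picture, depth): 420x560x3 uint8, red, green, blue; 420x560 float32, m along the optical axis (not along the pixel's ray), 0 where there is no reading.
- camera_info(name): a dict with "vertical_fov" (degrees; the focal length in pixels is half the picture's height over the tangent of half this angle, whatever the lens; pixels are square), "cx", "cy" (the principal point, pixels), "view" (4x4, takes a point from world to camera coordinates). Camera axes: x right, y down, z forward; pixel columns grow to the right and rows downward; lengths in m; the calibration is good to about 2 mm. A picture is of the moment at which its call begins. camera_info takes no time and is no camera call.
- bot.hand_in(): hands the job in, once; it reports no verdict.
Trained networks look in the newest picture that a camera, given by its name, has taken for a name from the list of things; names that differ only in an ending like _2 or _b are one class to them, and where a whole thing is asked for, a point or a joint stands for the part that bears it (a point fixed in the world has none). Each returns a list of dicts, best first, with "score" (0 to 1); they miss things now and then, are a little off and sometimes report something else, mostly with a low value. They report only what shows in the picture. A call takes as long as a camera call. They do not tell look-alikes from the thing itself.
- nets.silhouettes(camera, query): "region" (420x560 bool, what is visible of it) and "extent" ([centre column, centre row, width, height] as shares, 0 to 1, of the picture: columns of its width, rows of its height, round what is visible of it).
- nets.place_of(camera, query): "position" ([row, column] as shares, 0 to 1, of the picture: columns of its width, rows of its height: a listed point, or the origin of a listed thing).
The state is a dict: "t": time; "joint_pos": joint angles; "joint_vel": joint speeds; "effort": joint torques, N m; "ee_pos": TCP position; "eef_rot": TCP orientation; "ft_force": force on the tool from outside, world axes, zero at the start; "wrist_torque": the same for the moment, N m; "opening": finger opening in m.
Only numpy, scipy, OpenCV 4.12 (cv2) and the standard library are available. Lean on these libraries where they do the work, as an engineer would, in place of code of your own. Each camera call takes 0.05 s, during which the arm holds its last target.

## Working session

There is one attempt and no reset: what is moved stays moved. The work goes in short steps, Python scripts to look and compute and a tool call to move; the robot and the scene stay as the last step left them, time stands still between calls to the robot, and variables do not carry over. Pictures are saved under pics/ and viewed, and the job is handed in when it is done.

Besides the shell and the picture viewer there is one more tool, called after ">>>" in YAML: its name, and indented under it one key for each argument. step_arm: Moves the arm, as the interface text tells. Its arguments: {"type":"object","properties":{"commands":{"type":"array"},"squeeze":{"type":"number"}},"required":["commands"]}

```bash
ls; mkdir -p pics
python3 - <<'E'
from plant import sense,capture,camera_info
import cv2
s=sense();print(s)
for n in("scene","top"):
    p,d=capture(n);cv2.imwrite(f"pics/{n}0.png",p[:,:,::-1]);i=camera_info(n);print(n,i)
E
```

```text
pics
{'t': 0.0, 'joint_pos': array([-77.91712734,  26.89895845,  -2.78422159,  87.87335846,
         1.38072247,  65.37568214,  -4.71515969]), 'joint_vel': array([ 0.13089475,  0.01904001,  0.02489135, -0.0077074 , -0.02290225,
        0.08473493, -0.050264  ]), 'effort': array([ 6.27331592e-04, -5.10295272e+01, -4.65137023e-02, -2.37720913e+01,
        1.06994505e-02,  7.43475772e-03, -2.06370025e-06]), 'ee_pos': array([0.16016001, 0.65512166, 0.23024468]), 'eef_rot': array([-1.79885629e+02,  4.16333429e-03,  1.66263260e+02]), 'ft_force': array([ 0.21193691, -0.13373543,  0.46427581]), 'wrist_torque': array([-0.04193903, -0.01796653,  0.02363249]), 'opening': 0.08539337392418767}
scene {'vertical_fov': 48.0273283232764, 'cx': 276.95812578210194, 'cy': 215.50883474630461, 'view': array([[-0.42625587,  0.90459613, -0.00342968,  0.29732961],
       [ 0.72697334,  0.34029678, -0.5964125 , -0.32409966],
       [-0.53834533, -0.25671762, -0.80267077,  1.47828641],
       [ 0.        ,  0.        ,  0.        ,  1.        ]])}
top {'vertical_fov': 48.365094638108054, 'cx': 276.6832217853498, 'cy': 209.40752836082066, 'view': array([[ 0.01171831, -0.99952725,  0.02842457, -0.074765  ],
       [-0.99259696, -0.01506432, -0.12051695,  0.57705171],
       [ 0.12088817, -0.02680188, -0.99230424,  1.13261357],
       [ 0.        ,  0.        ,  0.        ,  1.        ]])}
```

View pics/scene0.png

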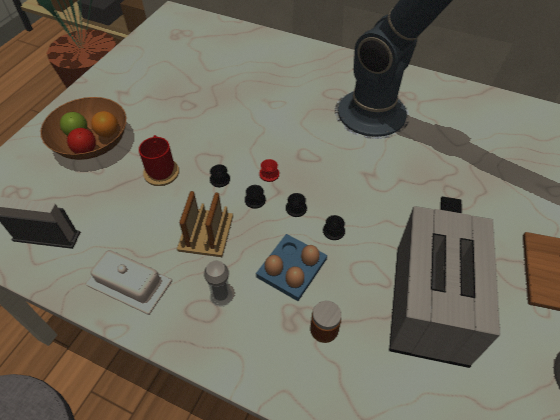

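View pics/top0.png

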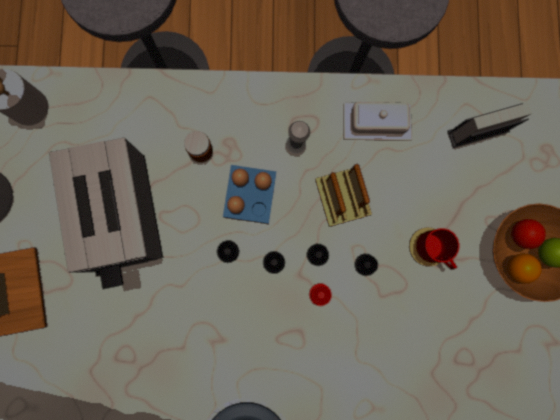

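```bash
cat > h.py <<'E'
import numpy as np,cv2
from plant import sense,capture,camera_info,bot,nets
H,W=420,560
def cam(n):
    i=camera_info(n);f=H/2/np.tan(np.radians(i["vertical_fov"])/2);return f,i["cx"],i["cy"],np.array(i["view"])
def proj(n,P):
    f,cx,cy,V=cam(n);P=np.atleast_2d(P);c=P@V[:3,:3].T+V[:3,3];return np.c_[cx+f*c[:,0]/c[:,2],cy+f*c[:,1]/c[:,2]]
def cloud(n,d):
    f,cx,cy,V=cam(n);v,u=np.mgrid[:H,:W];P=np.stack([(u-cx)/f*d,(v-cy)/f*d,d],-1)
    return (P-V[:3,3])@V[:3,:3]
def atz(n,u,v,z):
    f,cx,cy,V=cam(n);r=V[:3,:3].T@np.array([(u-cx)/f,(v-cy)/f,1]);o=-V[:3,:3].T@V[:3,3];return o+r*(z-o[2])/r[2]
def places(n,q,k=8):
    return [(round(x["score"],2),x["position"][1]*W,x["position"][0]*H) for x in nets.place_of(n,q)[:k]]
E
python3 - <<'E'
from h import *
zs=dict(egg0_c=.0385,cup0_rim=.036,slice0_c=.0645,tray=0,rack=0,toaster=0,slot_l=.175,slot_r=.175,lever_top=.165,mug_rim=None,grinder_c=.067,jam_c=.0425)
for n in("scene","top"):
    p,d=capture(n);np.save(f"{n}_d0.npy",d);np.save(f"{n}_p0.npy",p)
    for q,z in zs.items():
        for s,u,v in places(n,q):
            if s<.2: continue
            print(n,q,s,round(u),round(v),np.round(atz(n,u,v,z if z is not None else .1),4))
print(sense()['t'])
E
```

```text
scene egg0_c 0.24 433 302 [0.5871 0.3306 0.0385]
scene cup0_rim 0.96 335 224 [0.4769 0.0561 0.036 ]
scene cup0_rim 0.23 292 268 [0.6398 0.0108 0.036 ]
scene slice0_c 0.93 188 219 [ 0.6371 -0.2676  0.0645]
scene slice0_c 0.71 326 326 [0.7507 0.1399 0.0645]
scene slice0_c 0.52 467 267 [0.4836 0.377  0.0645]
scene tray 0.94 292 267 [0.6166 0.0028 0.    ]
scene rack 0.64 207 232 [ 0.6157 -0.2364  0.    ]
scene toaster 0.9 431 301 [0.5628 0.3312 0.    ]
scene toaster 0.36 290 278 [0.6464 0.0112 0.    ]
scene slot_l 0.79 439 259 [0.569  0.3022 0.175 ]
scene slot_l 0.78 464 268 [0.5676 0.3523 0.175 ]
scene slot_r 0.79 439 259 [0.569  0.3022 0.175 ]
scene slot_r 0.78 464 268 [0.5676 0.3523 0.175 ]
scene lever_top 0.66 454 202 [0.3998 0.298  0.165 ]
scene mug_rim 0.73 156 149 [ 0.4974 -0.4483  0.1   ]
scene grinder_c 0.87 220 280 [ 0.7518 -0.1143  0.067 ]
scene jam_c 0.7 325 319 [0.7283 0.1301 0.0425]
top cup0_rim 0.91 224 252 [0.4698 0.0623 0.036 ]
top slice0_c 0.77 355 186 [ 0.6344 -0.2585  0.0645]
top slice0_c 0.5 342 196 [ 0.6099 -0.2268  0.0645]
top tray 0.73 338 193 [ 0.627  -0.2275  0.    ]
top tray 0.59 250 194 [0.6222 0.0016 0.    ]
top tray 0.58 233 204 [0.5947 0.0446 0.    ]
top rack 0.56 343 194 [ 0.6242 -0.2405  0.    ]
top toaster 0.97 120 210 [0.574  0.3321 0.    ]
top toaster 0.74 252 194 [ 0.6221 -0.0044  0.    ]
top slot_l 0.88 81 206 [0.5619 0.3635 0.175 ]
top slot_l 0.85 111 198 [0.5807 0.2996 0.175 ]
top slot_r 0.88 81 206 [0.5619 0.3635 0.175 ]
top slot_r 0.85 111 198 [0.5807 0.2996 0.175 ]
top lever_top 0.71 109 276 [0.4114 0.2973 0.165 ]
top mug_rim 0.96 443 246 [ 0.4884 -0.4603  0.1   ]
top mug_rim 0.58 370 266 [ 0.4395 -0.2848  0.1   ]
top grinder_c 0.63 298 133 [ 0.7653 -0.118   0.067 ]
top grinder_c 0.44 371 265 [ 0.4417 -0.2943  0.067 ]
top jam_c 0.57 200 144 [0.7405 0.1273 0.0425]
1.4
```

Run:
```python
from h import *
p=np.load("top_p0.npy");d=np.load("top_d0.npy");ps=np.load("scene_p0.npy");ds=np.load("scene_d0.npy")
a=cv2.resize(p[160:310,200:400],None,fx=4,fy=4,interpolation=3)
cv2.imwrite("pics/c1.png",np.clip(a[:,:,::-1]*1.6,0,255).astype('uint8'))
a=cv2.resize(p[130:290,40:180],None,fx=3.7,fy=3.7,interpolation=3)
cv2.imwrite("pics/c2.png",np.clip(a[:,:,::-1]*1.3,0,255).astype('uint8'))
for n,D in(("top",d),("scene",ds)):
    C=cloud(n,D);z=C[...,2]
    print(n,(D==0).mean(), np.median(z[(D>0)&(abs(z)<.02)]),z[(D>0)&(abs(z)<.02)].std())
C=cloud("top",d)
print(np.round(C[251-16:251+17:2,228-16:228+17:2,2]*1000).astype(int))
```

```text
top 0.004022108843537415 0.0005606538377350252 0.0037945291923369715
scene 0.003932823129251701 0.0005181978607503874 0.003877155174167308
[[ 1  0  3 -3  2  0 -4 -2 -5  1  3  1  1 -3  0  1 -2]
 [ 1  1 -3  0 -1 -1 -1 -4  1  3 -3 -2 -5  0  3  0 -5]
 [-1 -2  1  3 -3  0 -2  0  1 -3  2 -1 -2  2  1 -1  0]
 [ 1  1 -4  1 -4  2  5 31 37  3  0 -3  0  3  0 -1  1]
 [ 0  0  1  3  6 35 35 33 32 37 32  9  0 -3  2  3 -1]
 [-1  0  1  3 33 34 26 27 28 31 31 37  9 -6 -1 -2 -1]
 [-1  2  5 36 31 27 22 23 20 25 33 33  6  1 -1  1 -3]
 [-2 -3  0 36 33 28 21 22 22 24 27 32 37  4  2  2 -6]
 [ 6  0  1 32 30 25 22 25 23 24 24 34 37  4 -3  1  2]
 [-2  4  3 39 31 28 22 20 18 22 27 31 35  5  3 -2  1]
 [ 0  0 -3 32 31 28 27 23 22 19 32 37 11  6 -3 -2  2]
 [-3  2  4  7 37 33 30 24 30 30 35 35  9  2  1  1  2]
 [-1  3 -2  0  3 35 32 34 35 36 10  1 -1  5  1  2  0]
 [ 0  2  1  1  2  5  5  4  4  7  8  4  1  0  3 -1 -4]
 [ 2  1  0  1 -1 -2  3  0 -3  3 -1 -1  1 -1  3  1  0]
 [ 2  3  0  2  6 -2  2  4  2  3 -4  0  1 -1  1 -1 -5]
 [ 2  3  0  1  0 -1  0 -2  0  0  0  3  0  2 -2  2 -2]]
```

View pics/c1.png

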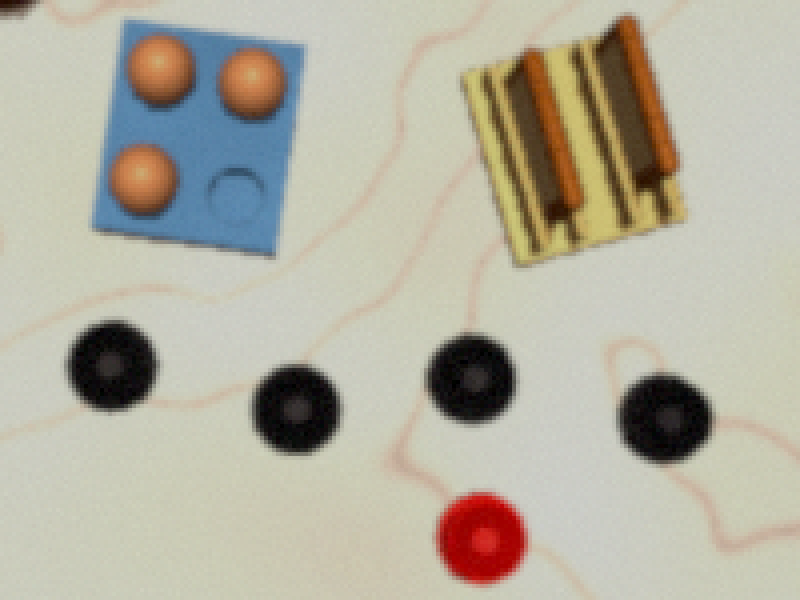

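View pics/c2.png

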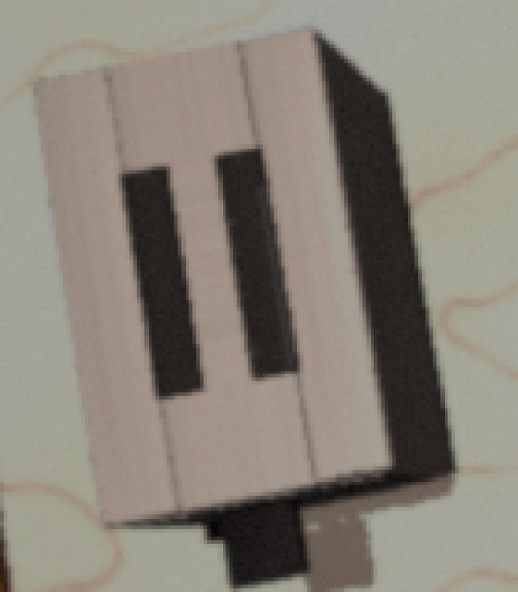

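```bash
cat >> h.py <<'E'
def rays(n,uv,z):
    return np.array([atz(n,u,v,z) for u,v in uv])
def blobs(mask,amin=40,amax=5000):
    k,l,st,c=cv2.connectedComponentsWithStats(mask.astype('uint8'));return [(l==i) for i in range(1,k) if amin<=st[i,4]<=amax]
def rect(P):
    (c,s,a)=cv2.minAreaRect((P*1000).astype('float32')); return np.round(c,1),np.round(s,1),round(a,1)
E
cat > m1.py <<'E'
from h import *
for n in("top","scene"):
    p=np.load(n+"_p0.npy").astype(int);d=np.load(n+"_d0.npy");C=cloud(n,d);V=p.max(-1);x,y,z=C[...,0],C[...,1],C[...,2]
    R,G,B=p[...,0],p[...,1],p[...,2]
    # toaster top
    m=(abs(z-.175)<.012)&(y>.2)&(y<.5)&(x>.4)&(x<.8)
    m2=cv2.morphologyEx(m.astype('uint8'),cv2.MORPH_CLOSE,np.ones((15,15)))
    m2=cv2.morphologyEx(m2,cv2.MORPH_OPEN,np.ones((5,5)))
    vv,uu=np.nonzero(m2);P=rays(n,np.c_[uu,vv],.175)
    print(n,"toastertop",rect(P[:,:2]), "z",np.median(z[m]))
    # slots: dark inside toaster top
    inn=cv2.erode(m2,np.ones((7,7)))>0
    for b in blobs((V<75)&inn,100):
        vv,uu=np.nonzero(b);P=rays(n,np.c_[uu,vv],.175);print(n," slot",len(vv),rect(P[:,:2]),np.round(P.mean(0),4))
    # black cups
    black=(V<60)&(x>.35)&(x<.55)&(y>-.4)&(y<.15)&(z<.06)
    for b in blobs(cv2.morphologyEx(black.astype('uint8'),cv2.MORPH_CLOSE,np.ones((5,5))),100,900):
        q=C[b];q=q[(q[:,2]>.032)&(q[:,2]<.045)]
        if len(q)<30: continue
        vv,uu=np.nonzero(b);c,r=cv2.minEnclosingCircle((q[:,:2]*1000).astype('float32'))
        A=np.c_[2*q[:,:2],np.ones(len(q))];s=np.linalg.lstsq(A,(q[:,:2]**2).sum(1),rcond=None)[0]
        print(n," cup px",uu.mean().round(),vv.mean().round(),"encl",np.round(c,1),round(r,1),"lsq",np.round(s[:2]*1000,1))
    # eggs
    egg=(R>G*1.3)&(R>B*1.5)&(R>90)&(x>.5)&(x<.72)&(y>-.08)&(y<.1)&(z>.015)
    for b in blobs(cv2.morphologyEx(egg.astype('uint8'),cv2.MORPH_OPEN,np.ones((3,3))),60,900):
        q=C[b];q=q[(q[:,2]>.02)]
        from scipy.optimize import least_squares
        # egg: sphere dome r 22 approximates near equator, use ellipsoid semi 22,22,28.5 (upper part longer)
        f=lambda s:np.sqrt(((q[:,0]-s[0])/.022)**2+((q[:,1]-s[1])/.022)**2+((q[:,2]-.0355)/.0315)**2)-1
        s=least_squares(f,q[:,:2].mean(0),loss='soft_l1',f_scale=.1).x
        vv,uu=np.nonzero(b);print(n," egg px",uu.mean().round(),vv.mean().round(),len(q),np.round(s*1000,1),"ray",np.round(atz(n,uu.mean(),vv.mean(),.038)*1000,1),q[:,2].max())
    # slices
    sl=(abs(z-.117)<.008)&(x>.5)&(x<.75)&(y>-.35)&(y<-.12)
    for b in blobs(sl,20):
        vv,uu=np.nonzero(b);P=rays(n,np.c_[uu,vv],.117);print(n," slice",len(vv),uu.mean().round(),vv.mean().round(),rect(P[:,:2]),np.round(P.mean(0)*1000,1),np.median(z[b]))
E
python3 m1.py
```

```text
Traceback (most recent call last):
  File "m1.py", line 9, in <module>
    vv,uu=np.nonzero(m2);P=rays(n,np.c_[uu,vv],.175)
                           ~~~~^^^^^^^^^^^^^^^^^^^^^
  File "h.py", line 16, in rays
    return np.array([atz(n,u,v,z) for u,v in uv])
                     ~~~^^^^^^^^^
  File "h.py", line 12, in atz
    f,cx,cy,V=cam(n);r=V[:3,:3].T@np.array([(u-cx)/f,(v-cy)/f,1]);o=-V[:3,:3].T@V[:3,3];return o+r*(z-o[2])/r[2]
              ~~~^^^
  File "h.py", line 5, in cam
    i=camera_info(n);f=H/2/np.tan(np.radians(i["vertical_fov"])/2);return f,i["cx"],i["cy"],np.array(i["view"])
ValueError: time passes only in moves, steps and waits
```

```bash
sed -i 's/^def cam(n):/import functools\n@functools.lru_cache(None)\ndef cam(n):/' h.py; python3 m1.py
```

```text
top toastertop (array([549. , 323.7]), array([311.8, 172.3]), 12.7) z 0.17514526928629395
top  slot 792 (array([575.2, 302.6]), array([136.2,  28.2]), 12.8) [0.575  0.3027 0.175 ]
top  slot 798 (array([562.9, 357.2]), array([136.1,  27.8]), 12.8) [0.5627 0.3573 0.175 ]
top  slot 247 (array([422.8, 300. ]), array([32.2, 48.8]), 3.0) [0.4231 0.292  0.175 ]
top  cup px 228.0 251.0 encl [473.5  55.5] 24.3 lsq [473.5  55.3]
top  cup px 317.0 254.0 encl [ 467.9 -172.3] 24.2 lsq [ 468.2 -172.1]
top  cup px 274.0 262.0 encl [447.7 -61. ] 24.3 lsq [447.7 -61.1]
top  cup px 366.0 264.0 encl [ 444.5 -293.9] 24.0 lsq [ 444.7 -294.3]
top  egg px 239.0 176.0 148 [657.8  27.1] ray [661.9  28.2  38. ] 0.07176439953167346
top  egg px 263.0 179.0 144 [650.3 -30.5] ray [653.9 -30.8  38. ] 0.07102065316007537
top  egg px 235.0 203.0 141 [589.   36.3] ray [592.3  37.9  38. ] 0.072069894216559
top  slice 33 305.0 138.0 (array([ 739.4, -129.3]), array([ 7.8, 25.7]), 40.1) [ 739.6 -129.4  117. ] 0.1167711344417234
top  slice 240 361.0 183.0 (array([ 632.6, -263.1]), array([97.2, 14.3]), 16.3) [ 632.7 -263.3
[... 524 characters left out ...]
 encl [ 470.4 -175.7] 25.4 lsq [ 470.5 -174.3]
scene  cup px 296.0 205.0 encl [449.9 -63.2] 25.5 lsq [449.5 -62.8]
scene  cup px 334.0 228.0 encl [474.9  54. ] 24.6 lsq [475.2  54.1]
scene  egg px 310.0 253.0 181 [590.7  34.9] ray [583.1  33.9  38. ] 0.07075124288944003
scene  egg px 273.0 263.0 189 [652.2 -31.7] ray [645.6 -33.5  38. ] 0.06943095272466981
scene  egg px 295.0 275.0 198 [659.8  25.6] ray [653.6  24.5  38. ] 0.06995238568966636
scene  slice 201 186.0 208.0 (array([ 638.7, -262.6]), array([101.4,  14.6]), 16.5) [ 640.  -262.4  117. ] 0.11582033214392272
scene  slice 196 211.0 209.0 (array([ 618.8, -206.4]), array([100.9,  14.3]), 17.2) [ 618.6 -206.6  117. ] 0.11605214304855772
```

```bash
cat > go.py <<'E'
import sys
from h import *
from scipy.spatial.transform import Rotation as Ro
def go(x,y,z,yaw):
    s=sense();p=np.array(s["ee_pos"]);R=Ro.from_euler('xyz',s["eef_rot"],degrees=True)
    d=R.inv().apply(np.array([x,y,z])-p)*1000
    dy=(yaw-s["eef_rot"][2]+180)%360-180
    print("t",round(s["t"],2),"at",np.round(p,4),np.round(s["eef_rot"],2),"op",round(s["opening"],4),"F",np.round(s["ft_force"],1),"j7",round(s["joint_pos"][6]))
    print("shift",np.round(d,1),"turn",round(-np.radians(dy),3))
if __name__=="__main__": go(*map(float,sys.argv[1:5]))
E
python3 go.py .615 -.207 .25 16.5
```

```text
t 1.4 at [0.1603 0.6557 0.2313] [180.    -0.   166.26] op 0.0852 F [ 0.2 -1.1  0. ] j7 -5
shift [-646.6 -730.   -18.7] turn 2.614
```

>>> step_arm:
  commands:
    - [[-400,-260,-20,0.6,45],[-400,-260,-20,0.8,45],[-400,-260,-20,1.1,45],[-400,-260,-20,1.3,45],[-400,-260,-20,1.5,45],[-400,-260,-20,1.7,45],[-400,-260,-20,1.9,45],[-400,-260,-20,2.0,45],[-646,-730,-20,2.2,45],[-646,-730,-20,2.4,45],[-646,-730,-20,2.61,45],[-646,-730,-20,2.61,45]]

```text
t: 2.9
ee_pos: [0.5474, 0.0637, 0.2517]
eef_rot: [-180.0, -0.1, 37.0]
ft_force: [0.5, 0.9, -1.1]
opening: 0.0453
```

```bash
python3 go.py .615 -.207 .25 16.5
```

```text
t 2.9 at [0.5474 0.0637 0.2517] [-1.800e+02 -7.000e-02  3.702e+01] op 0.0453 F [ 0.5  0.9 -1.1] j7 -53
shift [-109.   256.8    1.5] turn 0.358
```

>>> step_arm:
  commands:
    - [[-109,257,1.5,0.358,45],[-109,257,1.5,0.358,45],[-109,257,1.5,0.358,45],[-109,257,1.5,0.358,45],[-109,257,1.5,0.358,45],[-109,257,1.5,0.358,45],[-109,257,1.5,0.358,45],[-109,257,1.5,0.358,45]]

```text
t: 3.9
ee_pos: [0.6166, -0.2029, 0.2497]
eef_rot: [-179.9, -0.0, 17.0]
ft_force: [-0.6, -0.7, 0.1]
opening: 0.0453
```

```bash
python3 go.py .615 -.207 .081 16.5
```

```text
t 3.9 at [ 0.6166 -0.2029  0.2497] [-1.7993e+02 -2.0000e-02  1.7000e+01] op 0.0453 F [-0.6 -0.7  0.1] j7 -41
shift [ -2.8   3.7 168.7] turn 0.009
```

>>> step_arm:
  commands:
    - [[-2.8,3.7,60,0.009,45],[-2.8,3.7,120,0.009,45],[-2.8,3.7,150,0.009,45],[-2.8,3.7,168,0.009,45],[-2.8,3.7,168,0.009,45],[-2.8,3.7,168,0.009,45]]

```text
t: 4.65
ee_pos: [0.6159, -0.2096, 0.0834]
eef_rot: [179.9, -0.1, 16.3]
ft_force: [0.0, -0.3, 0.8]
opening: 0.0452
```

```bash
python3 go.py .615 -.207 .081 16.5
python3 - <<'E'
from h import *
for n in("scene","top"):
    p,d=capture(n)
    u,v=proj(n,[.615,-.207,.1])[0].astype(int);a=p[max(0,v-60):v+60,u-75:u+75]
    cv2.imwrite(f"pics/{n}g1.png",np.clip(cv2.resize(a,None,fx=5,fy=5,interpolation=3)[:,:,::-1]*1.5,0,255).astype('uint8'))
E
```

```text
t 4.65 at [ 0.6159 -0.2096  0.0834] [ 1.7991e+02 -1.4000e-01  1.6350e+01] op 0.0452 F [ 0.  -0.3  0.8] j7 -35
shift [-0.1 -2.7  2.4] turn -0.003
```

View pics/sceneg1.png

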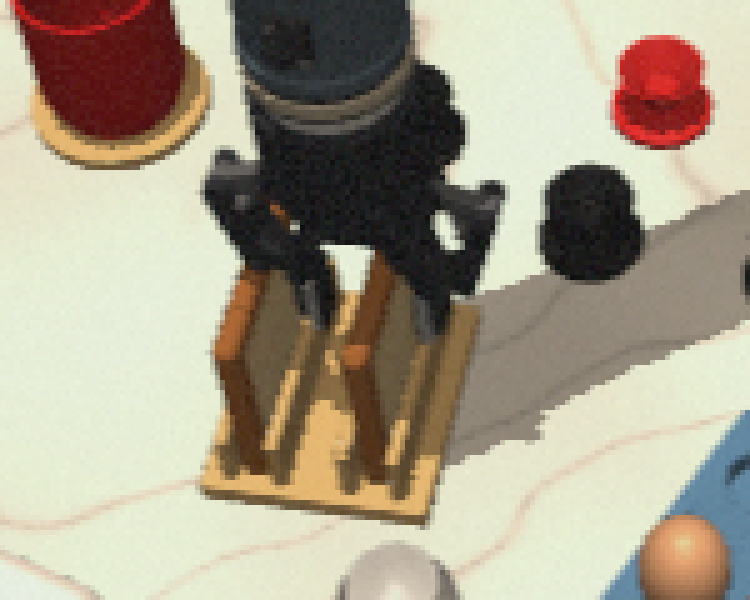

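>>> step_arm:
  commands:
    - [[0,-2.6,2.4,0,45],[0,-2.6,2.4,0,45],[0,-2.6,2.4,0,5],[0,-2.6,2.4,0,5],[0,-2.6,2.4,0,5],[0,-2.6,2.4,0,5],[0,-2.6,2.4,0,5],[0,-2.6,2.4,0,5]]
  squeeze: 30

```text
t: 5.75
ee_pos: [0.614, -0.2069, 0.0794]
eef_rot: [180.0, -0.0, 16.3]
ft_force: [-0.0, -0.0, 1.0]
opening: 0.0136
```

```bash
python3 go.py .615 -.207 .081 16.5
```

```text
t 5.75 at [ 0.614  -0.2069  0.0794] [180.    -0.    16.32] op 0.0136 F [-0. -0.  1.] j7 -35
shift [ 0.9  0.4 -1.6] turn -0.003
```

>>> step_arm:
  commands:
    - [[0,0,-50,0,5],[0,0,-100,0,5],[0,0,-150,0,5],[0,0,-195,0,5],[0,0,-195,0,5],[0,0,-195,0,5],[0,0,-195,0,5]]

```text
t: 6.62
ee_pos: [0.6133, -0.2062, 0.2725]
eef_rot: [-179.9, 0.2, 16.3]
ft_force: [0.0, 0.1, 0.5]
opening: 0.0136
```

```bash
python3 go.py .575 .3025 .275 12.8
```

```text
t 6.62 at [ 0.6133 -0.2062  0.2725] [-1.799e+02  1.500e-01  1.632e+01] op 0.0136 F [0.  0.1 0.5] j7 -42
shift [ 106.2 -499.    -1.9] turn 0.061
```

>>> step_arm:
  commands:
    - [[106,-499,-2,0.061,5],[106,-499,-2,0.061,5],[106,-499,-2,0.061,5],[106,-499,-2,0.061,5],[106,-499,-2,0.061,5],[106,-499,-2,0.061,5],[106,-499,-2,0.061,5],[106,-499,-2,0.061,5],[106,-499,-2,0.061,5],[106,-499,-2,0.061,5],[106,-499,-2,0.061,5],[106,-499,-2,0.061,5]]

```text
t: 8.12
ee_pos: [0.5761, 0.2995, 0.2766]
eef_rot: [180.0, -0.0, 12.6]
ft_force: [0.1, -0.3, 0.4]
opening: 0.0136
```

```bash
python3 go.py .575 .3025 .25 12.8
python3 - <<'E'
from h import *
for n in("scene","top"):
    p,d=capture(n)
    u,v=proj(n,[.575,.3025,.2])[0].astype(int);a=p[max(0,v-80):v+70,max(0,u-95):u+95]
    cv2.imwrite(f"pics/{n}g2.png",np.clip(cv2.resize(a,None,fx=4,fy=4,interpolation=3)[:,:,::-1]*1.5,0,255).astype('uint8'))
E
```

```text
t 8.12 at [0.5761 0.2995 0.2766] [ 1.7999e+02 -1.0000e-02  1.2620e+01] op 0.0136 F [ 0.1 -0.3  0.4] j7 -93
shift [-0.5 -3.1 26.6] turn -0.003
```

View pics/sceneg2.png

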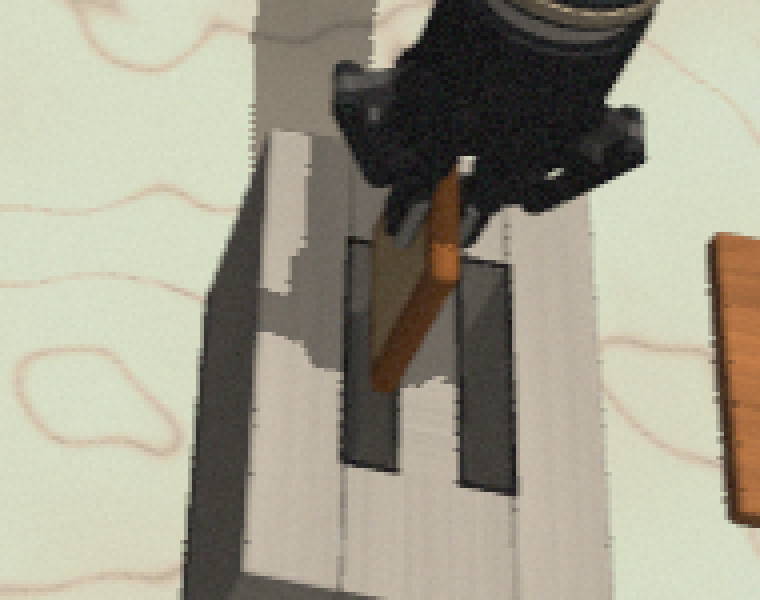

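View pics/topg2.png

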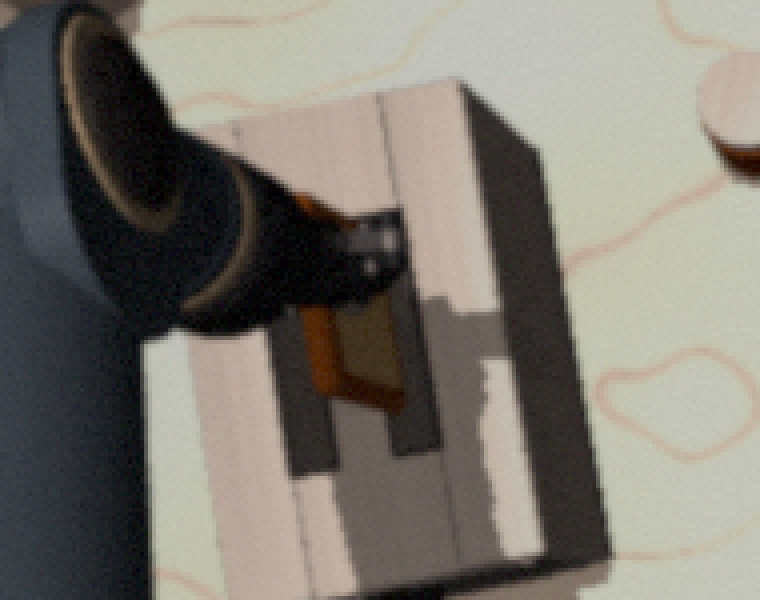

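>>> step_arm:
  commands:
    - [[-0.5,-3.1,20,-0.003,5],[-0.5,-3.1,20,-0.003,5],[-0.5,-3.1,20,-0.003,5],[-0.5,-3.1,20,-0.003,5],[-0.5,-3.1,20,-0.003,5]]

```text
t: 8.85
ee_pos: [0.5746, 0.3048, 0.2567]
eef_rot: [-180.0, -0.0, 13.0]
ft_force: [0.1, -0.6, -0.6]
opening: 0.0135
```

```bash
cat > ov.py <<'E'
from h import *
import sys
from go import go
def ov(tag,sx,sy,off=.0674,dx=0,dy=0):
    s=sense();e=s["ee_pos"];a=np.radians(s["eef_rot"][2]);X=np.array([np.cos(a),np.sin(a)]);Y=np.array([-X[1],X[0]])
    def box(c,ax,l,w,z):
        Xv=np.array([np.cos(ax),np.sin(ax)]);Yv=np.array([-Xv[1],Xv[0]]);return [np.r_[c+Xv*i*l/2+Yv*j*w/2,z] for i,j in((1,1),(1,-1),(-1,-1),(-1,1))]
    for n in("scene","top"):
        p,d=capture(n);k=5;u,v=proj(n,[sx,sy,.2])[0].astype(int);u0,v0=max(0,u-75),max(0,v-60)
        a_=np.clip(cv2.resize(p[v0:v0+115,u0:u0+150],None,fx=k,fy=k,interpolation=3)[:,:,::-1]*1.5,0,255).astype('uint8').copy()
        for poly,col in((box(np.array([sx,sy]),np.radians(12.8),.13,.022,.175),(255,0,0)),(box(e[:2],a,.1,.014,e[2]-off),(0,255,0)),(box(e[:2],a,.1,.014,e[2]-off+.105),(0,255,255))):
            q=((proj(n,np.array(poly))-[u0,v0]+.5)*k).astype(int);cv2.polylines(a_,[q],True,col,1)
        cv2.imwrite(f"pics/{n}{tag}.png",a_)
ov(sys.argv[1],float(sys.argv[2]),float(sys.argv[3]),float(sys.argv[4]))
E
python3 go.py .575 .3025 .25 12.8;python3 ov.py ov1 .575 .3025 .0674
```

```text
t 8.85 at [0.5746 0.3048 0.2567] [-1.7998e+02 -4.0000e-02  1.2990e+01] op 0.0135 F [ 0.1 -0.6 -0.6] j7 -93
shift [-0.1  2.3  6.7] turn 0.003
```

View pics/sceneov1.png

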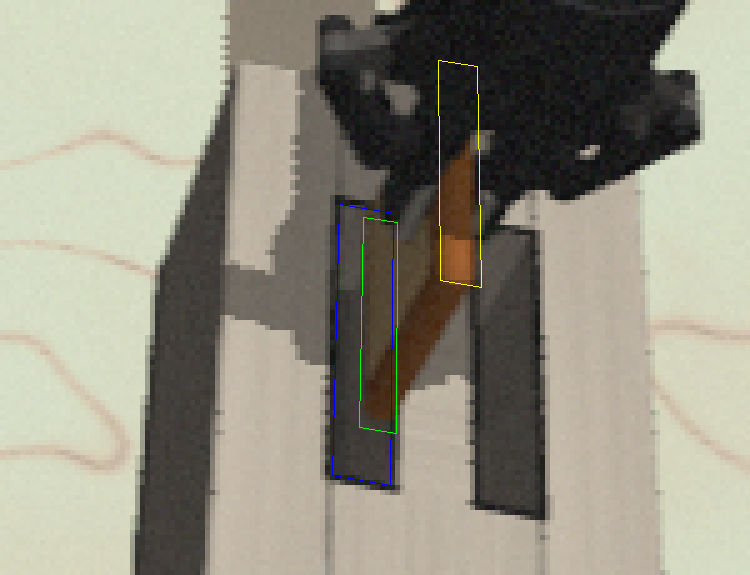

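View pics/topov1.png

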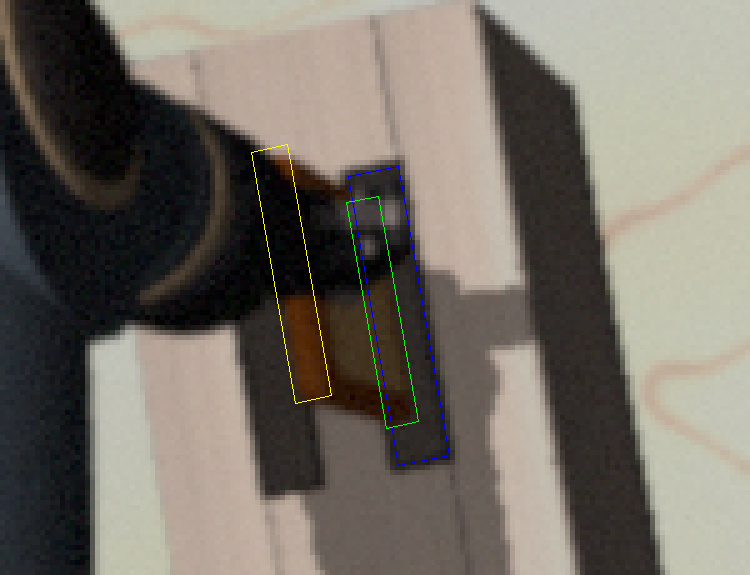

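>>> step_arm:
  commands:
    - [[0,2.3,6,0,5],[0,2.3,6,0,5],[0,2.3,6,0,5],[0,2.3,6,0,5]]

```text
t: 9.45
ee_pos: [0.5749, 0.3026, 0.2505]
eef_rot: [-180.0, -0.0, 13.0]
ft_force: [0.8, 0.8, -0.2]
opening: 0.0136
```

```bash
python3 go.py .575 .3025 .2 12.8
```

```text
t 9.45 at [0.5749 0.3026 0.2505] [-1.7999e+02 -1.0000e-02  1.3000e+01] op 0.0136 F [ 0.8  0.8 -0.2] j7 -92
shift [ 0.1  0.1 50.5] turn 0.004
```

>>> step_arm:
  commands:
    - [[0,0,8,0.004,5],[0,0,16,0.004,5],[0,0,24,0.004,5],[0,0,32,0.004,5],[0,0,40,0.004,5],[0,0,40,0.004,5]]

```text
t: 10.2
ee_pos: [0.5744, 0.3024, 0.2095]
eef_rot: [180.0, 0.1, 12.8]
ft_force: [-0.1, -0.4, -0.2]
opening: 0.0135
```

```bash
python3 go.py .575 .3025 .187 12.8
```

```text
t 10.2 at [0.5744 0.3024 0.2095] [1.7998e+02 8.0000e-02 1.2760e+01] op 0.0135 F [-0.1 -0.4 -0.2] j7 -91
shift [ 0.6  0.  22.5] turn -0.001
```

No contact force; it is in the slot mouth. Lower on and release.

>>> step_arm:
  commands:
    - [[0,0,8,0,5],[0,0,16,0,5],[0,0,22,0,5],[0,0,22.5,0,5],[0,0,22.5,0,5]]

```text
t: 10.82
ee_pos: [0.575, 0.3025, 0.188]
eef_rot: [-180.0, -0.0, 12.8]
ft_force: [-0.1, 0.1, 0.3]
opening: 0.0136
```

```bash
python3 go.py .575 .3025 .187 12.8
```

```text
t 10.82 at [0.575  0.3025 0.188 ] [-1.7999e+02 -2.0000e-02  1.2770e+01] op 0.0136 F [-0.1  0.1  0.3] j7 -91
shift [-0.  0.  1.] turn -0.001
```

>>> step_arm:
  commands:
    - [[0,0,2,0,5],[0,0,2,0,5],[0,0,2,0,30],[0,0,2,0,30],[0,0,2,0,30],[0,0,-40,0,30],[0,0,-80,0,30],[0,0,-80,0,30],[0,0,-80,0,30]]

```text
t: 11.95
ee_pos: [0.5744, 0.3025, 0.2674]
eef_rot: [-180.0, 0.1, 12.8]
ft_force: [-0.2, 1.0, 0.1]
opening: 0.0302
```

```bash
python3 go.py .636 -.263 .26 16.5
```

```text
t 11.95 at [0.5744 0.3025 0.2674] [-1.7999e+02  5.0000e-02  1.2770e+01] op 0.0302 F [-0.2  1.   0.1] j7 -93
shift [-65.  565.2   7.3] turn -0.065
```

>>> step_arm:
  commands:
    - [[-65,565,7,-0.065,40],[-65,565,7,-0.065,40],[-65,565,7,-0.065,40],[-65,565,7,-0.065,40],[-65,565,7,-0.065,40],[-65,565,7,-0.065,40],[-65,565,7,-0.065,40],[-65,565,7,-0.065,40],[-65,565,7,-0.065,40],[-65,565,7,-0.065,40],[-65,565,7,-0.065,40],[-65,565,7,-0.065,40]]

```text
t: 13.45
ee_pos: [0.6368, -0.2602, 0.2599]
eef_rot: [-179.9, 0.0, 16.7]
ft_force: [1.1, -0.2, -0.2]
opening: 0.0398
```

```bash
python3 go.py .636 -.263 .08 16.5
python3 - <<'E'
from h import *
for n in("scene","top"):
    p,d=capture(n);cv2.imwrite(f"pics/{n}3.png",np.clip(p[:,:,::-1]*1.4,0,255).astype('uint8'))
E
```

```text
t 13.45 at [ 0.6368 -0.2602  0.2599] [-1.7988e+02  3.0000e-02  1.6670e+01] op 0.0398 F [ 1.1 -0.2 -0.2] j7 -36
shift [ -1.5   2.8 179.9] turn 0.003
```

View pics/scene3.png

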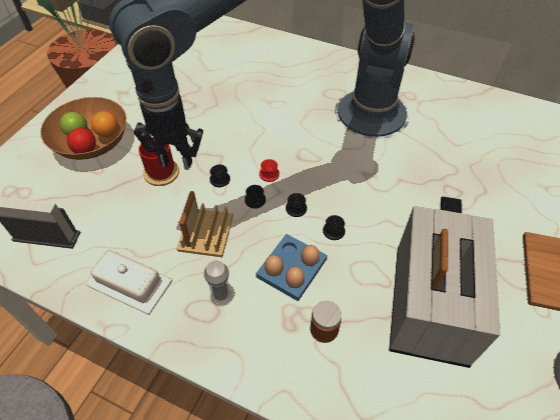

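>>> step_arm:
  commands:
    - [[0,0.5,60,0.003,45],[0,0.5,100,0.003,45],[0,0.5,120,0.003,45],[0,0.5,120,0.003,45],[0,0.5,120,0.003,45]]

```text
t: 14.18
ee_pos: [0.6376, -0.2639, 0.1429]
eef_rot: [179.9, -0.1, 16.3]
ft_force: [0.8, -0.4, -0.2]
opening: 0.0454
```

```bash
python3 go.py .636 -.263 .08 16.5
```

```text
t 14.18 at [ 0.6376 -0.2639  0.1429] [ 1.7988e+02 -1.5000e-01  1.6340e+01] op 0.0454 F [ 0.8 -0.4 -0.2] j7 -33
shift [-1.5 -1.5 62.9] turn -0.003
```

>>> step_arm:
  commands:
    - [[-1.5,-1,30,0,45],[-1.5,-1,60,0,45],[-1.5,-1,62,0,45],[-1.5,-1,62,0,45],[-1.5,-1,62,0,45],[-1.5,-1,62,0,5],[-1.5,-1,62,0,5],[-1.5,-1,62,0,5],[-1.5,-1,62,0,5],[-1.5,-1,62,0,5],[-1.5,-1,62,0,5]]

```text
t: 15.55
ee_pos: [0.635, -0.263, 0.0794]
eef_rot: [180.0, -0.0, 16.3]
ft_force: [-1.1, 0.5, 5.1]
opening: 0.0139
```

```bash
python3 go.py .636 -.263 .275 16.5
```

```text
t 15.55 at [ 0.635  -0.263   0.0794] [ 1.7998e+02 -4.0000e-02  1.6320e+01] op 0.0139 F [-1.1  0.5  5.1] j7 -31
shift [   1.1    0.3 -195.6] turn -0.003
```

>>> step_arm:
  commands:
    - [[0,0,-50,0,5],[0,0,-100,0,5],[0,0,-150,0,5],[0,0,-195,0,5],[0,0,-195,0,5],[0,0,-195,0,5],[0,0,-195,0,5]]

```text
t: 16.42
ee_pos: [0.6341, -0.2621, 0.2716]
eef_rot: [-179.9, 0.2, 16.3]
ft_force: [0.0, -0.3, -2.3]
opening: 0.0133
```

```bash
python3 go.py .5625 .3575 .275 12.8
```

```text
t 16.43 at [ 0.6341 -0.2621  0.2716] [-1.7987e+02  1.6000e-01  1.6330e+01] op 0.0133 F [ 0.  -0.3 -2.3] j7 -37
shift [ 105.5 -614.7   -2.2] turn 0.062
```

>>> step_arm:
  commands:
    - [[105,-614,-55,0.061,5],[105,-614,-55,0.061,5],[105,-614,-55,0.061,5],[105,-614,-55,0.061,5],[105,-614,-55,0.061,5],[105,-614,-55,0.061,5],[105,-614,-55,0.061,5],[105,-614,-55,0.061,5],[105,-614,-55,0.061,5],[105,-614,-55,0.061,5],[105,-614,-55,0.061,5],[105,-614,-55,0.061,5]]

```text
t: 17.92
ee_pos: [0.5628, 0.3553, 0.3274]
eef_rot: [179.9, 0.1, 12.8]
ft_force: [0.8, -0.6, 0.2]
opening: 0.0136
```

```bash
python3 go.py .5625 .3575 .25 12.8
```

```text
t 17.93 at [0.5628 0.3553 0.3274] [1.7988e+02 1.1000e-01 1.2810e+01] op 0.0136 F [ 0.8 -0.6  0.2] j7 -99
shift [ 0.4 -2.3 77.4] turn 0.0
```

>>> step_arm:
  commands:
    - [[0,-1,30,0,5],[0,-1,60,0,5],[0,-1,75,0,5],[0,-1,75,0,5],[0,-1,75,0,5]]

```text
t: 18.55
ee_pos: [0.5637, 0.3565, 0.2552]
eef_rot: [-180.0, -0.1, 12.8]
ft_force: [0.1, -0.1, -1.0]
opening: 0.0136
```

```bash
python3 go.py .5625 .3575 .21 12.8; python3 ov.py ov2 .5625 .3575 .0674
```

```text
t 18.55 at [0.5637 0.3565 0.2552] [-1.7996e+02 -1.2000e-01  1.2770e+01] op 0.0136 F [ 0.1 -0.1 -1. ] j7 -97
shift [-1.1 -1.2 45.2] turn -0.001
```

View pics/sceneov2.png

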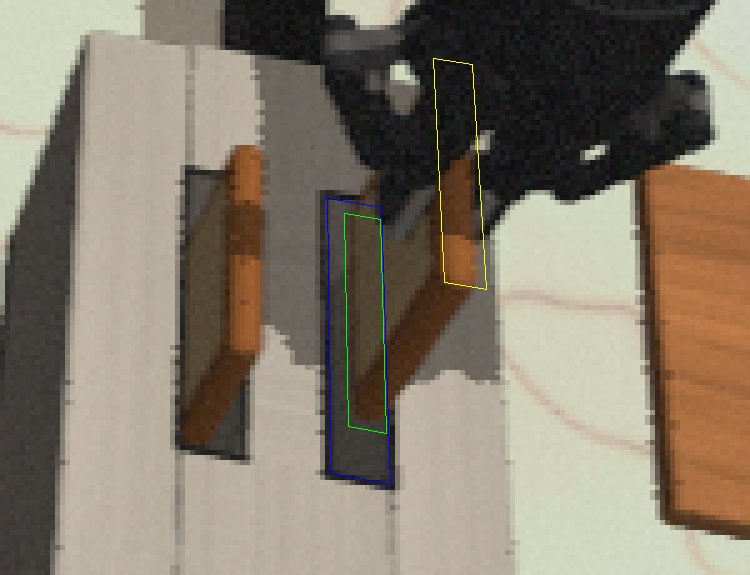

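>>> step_arm:
  commands:
    - [[0,-0.5,8,0,5],[0,-0.5,16,0,5],[0,-0.5,24,0,5],[0,-0.5,32,0,5],[0,-0.5,40,0,5],[0,-0.5,45,0,5],[0,-0.5,45,0,5]]

```text
t: 19.52
ee_pos: [0.5625, 0.3573, 0.2084]
eef_rot: [180.0, 0.0, 12.8]
ft_force: [-0.7, 0.1, 0.6]
opening: 0.0135
```

```bash
python3 go.py .5625 .3575 .187 12.8
```

```text
t 19.52 at [0.5625 0.3573 0.2084] [1.7999e+02 4.0000e-02 1.2820e+01] op 0.0135 F [-0.7  0.1  0.6] j7 -96
shift [ 0.1 -0.2 21.4] turn 0.0
```

>>> step_arm:
  commands:
    - [[0,0,8,0,5],[0,0,16,0,5],[0,0,21,0,5],[0,0,22,0,5],[0,0,22,0,5],[0,0,22,0,30],[0,0,22,0,30],[0,0,22,0,30],[0,0,-20,0,30],[0,0,-60,0,30],[0,0,-80,0,30],[0,0,-80,0,30]]

```text
t: 21.02
ee_pos: [0.5632, 0.3575, 0.29]
eef_rot: [-179.9, -0.1, 12.8]
ft_force: [-0.0, 0.5, -0.2]
opening: 0.0299
```

```bash
python3 - <<'E'
from h import *
for n in("scene","top"):
    p,d=capture(n);cv2.imwrite(f"pics/{n}4.png",np.clip(p[:,:,::-1]*1.4,0,255).astype('uint8'))
    print(n,[(s,round(u),round(v),np.round(atz(n,u,v,.165),4)) for s,u,v in places(n,"lever_top",2)])
    C=cloud(n,d);x,y,z=C[...,0],C[...,1],C[...,2]
    m=(p.max(-1)<70)&(abs(z-.165)<.012)&(x<.45)&(x>.36)&(y>.25)&(y<.35)
    for b in blobs(m,30):
        vv,uu=np.nonzero(b);P=rays(n,np.c_[uu,vv],.165);print(n,len(vv),uu.mean(),vv.mean(),rect(P[:,:2]),np.median(z[b]))
E
python3 go.py .403 .294 .3 12.8
```

```text
scene [(0.5, 451, 202, array([0.4039, 0.2913, 0.165 ]))]
scene 289 450.1384083044983 204.37370242214533 (array([410.3, 291.3]), array([40.5, 43.8]), 12.4) 0.1650621129455111
top [(0.9, 113, 280, array([0.404 , 0.2879, 0.165 ]))]
top 687 106.90101892285298 272.1033478893741 (array([417.3, 302.7]), array([103.7,  62.9]), 87.8) 0.16554504047411397
t 21.23 at [0.5617 0.3572 0.2868] [179.93   0.18  12.83] op 0.0301 F [-0.1  0.2  0.3] j7 -98
shift [-168.9   26.4  -12.6] turn 0.001
```

View pics/scene4.png

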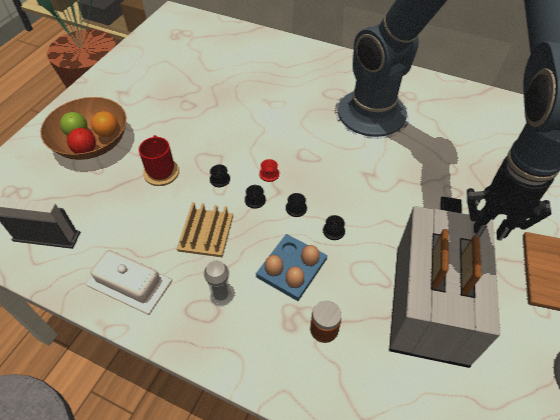

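```bash
python3 - <<'E'
from h import *
n="scene"
p,d=capture(n);C=cloud(n,d);x,y,z=C[...,0],C[...,1],C[...,2];p=p.astype(int)
m=(z>.185)&(z<.24)&(x>.48)&(x<.66)&(y>.25)&(y<.4)&(p[...,0]>p[...,2]*1.6)
for b in blobs(m,20):
    q=C[b];t=q[q[:,2]>.205];print(len(q),np.round(q.mean(0),3),"ztop",np.percentile(q[:,2],[50,90,97]).round(4),"x",np.percentile(q[:,0],[2,98]).round(3))
E
python3 go.py .409 .2925 .29 12.8
```

```text
451 [0.585 0.302 0.215] ztop [0.2202 0.2237 0.2249] x [0.533 0.622]
495 [0.572 0.359 0.214] ztop [0.2197 0.2234 0.2247] x [0.522 0.61 ]
t 21.27 at [0.5619 0.3572 0.287 ] [1.7994e+02 1.6000e-01 1.2830e+01] op 0.0302 F [-0.7  0.3  1. ] j7 -98
shift [-163.4   29.2   -2.5] turn 0.0
```

>>> step_arm:
  commands:
    - [[-163.5,29,-12,0,0],[-163.5,29,-12,0,0],[-163.5,29,-12,0,0],[-163.5,29,-12,0,0],[-163.5,29,-12,0,0],[-163.5,29,-12,0,0],[-163.5,29,-12,0,0]]

```text
t: 22.15
ee_pos: [0.4104, 0.2929, 0.3005]
eef_rot: [179.9, -0.0, 12.8]
ft_force: [0.9, 0.7, 0.3]
opening: 0.0004
```

```bash
python3 go.py .409 .2925 .17 12.8
```

```text
t 22.15 at [0.4104 0.2929 0.3005] [179.92  -0.    12.78] op 0.0004 F [0.9 0.7 0.3] j7 -111
shift [-1.500e+00 -1.000e-01  1.305e+02] turn -0.0
```

>>> step_arm:
  commands:
    - [[-1.5,0,60,0,0],[-1.5,0,110,0,0],[-1.5,0,128,0,0],[-1.5,0,128,0,0],[-1.5,0,140,0,0],[-1.5,0,150,0,0],[-1.5,0,160,0,0],[-1.5,0,168,0,0],[-1.5,0,172,0,0],[-1.5,0,172,0,0]]

```text
t: 23.4
ee_pos: [0.4073, 0.2922, 0.1283]
eef_rot: [180.0, 0.1, 12.8]
ft_force: [-0.2, 1.3, 1.3]
opening: -0.0
```

```bash
python3 go.py .409 .2925 .125 12.8
```

```text
t 23.4 at [0.4073 0.2922 0.1283] [1.7996e+02 1.3000e-01 1.2830e+01] op -0.0 F [-0.2  1.3  1.3] j7 -99
shift [1.7 0.1 3.3] turn 0.0
```

>>> step_arm:
  commands:
    - [[1,0,1,0,0],[1,0,2,0,0],[1,0,3,0,0],[1,0,3,0,0],[1,0,3,0,0]]

```text
t: 24.02
ee_pos: [0.4096, 0.2927, 0.1258]
eef_rot: [180.0, -0.1, 12.8]
ft_force: [-0.4, 0.0, 0.9]
opening: 0.0001
```

>>> step_arm:
  commands:
    - [[0,0,1,0,0],[0,0,1,0,0],[0,0,1,0,0]]

```text
t: 24.4
ee_pos: [0.4096, 0.2928, 0.1251]
eef_rot: [-180.0, -0.0, 12.8]
ft_force: [0.1, 0.3, 2.7]
opening: 0.0003
```

>>> step_arm:
  commands:
    - [[0,0,1,0,0],[0,0,1,0,0],[0,0,1,0,0]]

```text
t: 24.78
ee_pos: [0.4096, 0.2928, 0.1249]
eef_rot: [-179.9, -0.0, 12.8]
ft_force: [-2.9, -1.7, 10.9]
opening: 0.0001
```

>>> step_arm:
  commands:
    - [[0,0,1,0,0],[0,0,1,0,0],[0,0,-40,0,0],[0,0,-90,0,0],[0,0,-150,0,0],[0,0,-150,0,0],[0,0,-150,0,0],[0,0,-150,0,0]]

```text
t: 25.78
ee_pos: [0.4082, 0.2922, 0.2722]
eef_rot: [179.9, 0.2, 12.8]
ft_force: [-0.1, 0.3, -0.4]
opening: -0.0002
```

```bash
cat > m2.py <<'E'
from h import *
import sys
tag=sys.argv[1]
for n in("top","scene"):
    p,d=capture(n);np.save(n+"_p0.npy",p);np.save(n+"_d0.npy",d)
    cv2.imwrite(f"pics/{n}{tag}.png",np.clip(p[:,:,::-1]*1.4,0,255).astype('uint8'))
n="scene";p=np.load("scene_p0.npy").astype(int);C=cloud(n,np.load("scene_d0.npy"));x,y,z=C[...,0],C[...,1],C[...,2]
m=(z>.17)&(z<.24)&(x>.48)&(x<.66)&(y>.25)&(y<.4)&(p[...,0]>p[...,2]*1.6)
for b in blobs(m,20):
    q=C[b];print("slice",len(q),np.round(q.mean(0),3),"ztop",np.percentile(q[:,2],[50,90,97]).round(4))
m=(p.max(-1)<70)&(x<.44)&(x>.38)&(y>.26)&(y<.33)&(z>.08)&(z<.18)
print("lever z",np.median(z[m]),m.sum())
E
python3 m2.py 5; python3 m1.py | grep -E "cup|egg"; python3 go.py .59 .0355 .2 90
```

```text
slice 335 [0.578 0.302 0.18 ] ztop [0.1813 0.184  0.185 ]
slice 369 [0.567 0.357 0.18 ] ztop [0.1812 0.184  0.1848]
lever z 0.12527532541291242 39
top  cup px 228.0 251.0 encl [473.5  55.2] 24.3 lsq [473.4  55.3]
top  cup px 317.0 254.0 encl [ 467.8 -172.1] 24.2 lsq [ 468.1 -172.4]
top  cup px 274.0 262.0 encl [447.6 -61.1] 24.2 lsq [447.6 -61.2]
top  cup px 366.0 264.0 encl [ 444.1 -294.2] 24.1 lsq [ 444.3 -294.2]
top  egg px 239.0 176.0 149 [658.2  27. ] ray [661.8  28.   38. ] 0.07053935437228961
top  egg px 262.0 179.0 150 [650.6 -30. ] ray [654.3 -30.2  38. ] 0.07111115892600003
top  egg px 235.0 203.0 150 [588.8  36.5] ray [591.5  37.9  38. ] 0.06962058243785174
scene  cup px 219.0 176.0 encl [ 444.8 -296.2] 26.1 lsq [ 447.1 -295.6]
scene  cup px 254.0 197.0 encl [ 471.1 -173.2] 25.4 lsq [ 470.1 -173.9]
scene  cup px 296.0 205.0 encl [448.7 -63.7] 25.0 lsq [449.2 -62.7]
scene  cup px 334.0 228.0 encl [474.1  52.9] 25.2 lsq [475.6  54.2]
scene  egg px 310.0 253.0 175 [590.4  35. ] ray [582.9  34.1  38. ] 0.07048567847473423
scene  egg px 274.0 263.0 184 [652.5 -31.3] ray [645.6 -33.3  38. ] 0.07093034189524772
scene  egg px 295.0 275.0 193 [659.6  25.5] ray [653.6  24.7  38. ] 0.0704631688139566
t 25.88 at [0.4086 0.2923 0.2725] [1.7989e+02 1.2000e-01 1.2820e+01] op -0.0003 F [-0.9  0.3  0.4] j7 -109
shift [120.1 290.5  72.8] turn -1.347
```

View pics/scene5.png

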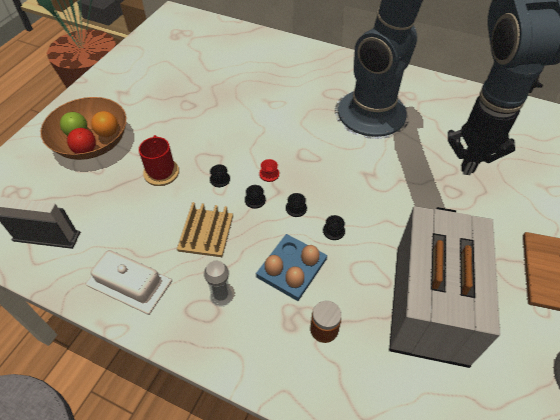

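```bash
python3 go.py .59 .036 .2 42.7
```

```text
t 25.88 at [0.4086 0.2923 0.2725] [1.7989e+02 1.2000e-01 1.2820e+01] op -0.0003 F [-0.9  0.3  0.4] j7 -109
shift [120.2 290.   72.8] turn -0.522
```

>>> step_arm:
  commands:
    - [[60,200,10,-0.2,72],[120,290,72,-0.522,72],[120,290,72,-0.522,72],[120,290,72,-0.522,72],[120,290,72,-0.522,72],[120,290,72,-0.522,72],[120,290,72,-0.522,72],[120,290,72,-0.522,72],[120,290,72,-0.522,72],[120,290,72,-0.522,72],[120,290,72,-0.522,72]]

```text
t: 27.25
ee_pos: [0.5904, 0.0375, 0.2022]
eef_rot: [-180.0, -0.0, 42.8]
ft_force: [-0.4, -0.2, -0.4]
opening: 0.072
```

```bash
python3 go.py .59 .036 .095 42.7
```

```text
t 27.25 at [0.5904 0.0375 0.2022] [-1.7999e+02 -4.0000e-02  4.2810e+01] op 0.072 F [-0.4 -0.2 -0.4] j7 -36
shift [ -1.4   0.8 107.2] turn 0.002
```

>>> step_arm:
  commands:
    - [[-1,0.5,60,0,72],[-1,0.5,107,0,72],[-1,0.5,107,0,72],[-1,0.5,107,0,72],[-1,0.5,107,0,72]]

```text
t: 27.88
ee_pos: [0.5918, 0.0355, 0.0972]
eef_rot: [179.9, -0.2, 42.7]
ft_force: [0.4, 0.4, 0.1]
opening: 0.0718
```

```bash
python3 go.py .59 .036 .024 42.7
python3 - <<'E'
from h import *
for n in("scene","top"):
    p,d=capture(n);u,v=proj(n,[.6,.02,.05])[0].astype(int);a=p[v-55:v+55,u-70:u+70]
    cv2.imwrite(f"pics/{n}6.png",np.clip(cv2.resize(a,None,fx=5,fy=5,interpolation=3)[:,:,::-1]*1.5,0,255).astype('uint8'))
E
```

```text
t 27.88 at [0.5918 0.0355 0.0972] [179.87  -0.21  42.73] op 0.0718 F [0.4 0.4 0.1] j7 -31
shift [-1.3 -1.8 73.2] turn 0.001
```

View pics/scene6.png

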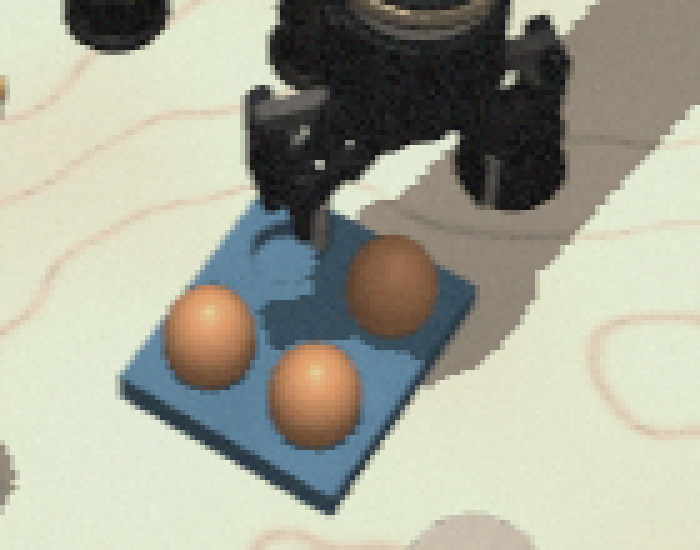

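>>> step_arm:
  commands:
    - [[-1,-0.9,30,0,72],[-1,-0.9,55,0,72],[-1,-0.9,70,0,72],[-1,-0.9,72,0,72],[-1,-0.9,72,0,72],[-1,-0.9,72,0,72]]

```text
t: 28.72
ee_pos: [0.5896, 0.0355, 0.0238]
eef_rot: [179.9, -0.1, 42.7]
ft_force: [0.2, 0.4, 0.7]
opening: 0.072
```

```bash
python3 go.py .59 .036 .024 42.7
```

```text
t 28.73 at [0.5896 0.0355 0.0238] [ 1.7995e+02 -9.0000e-02  4.2730e+01] op 0.072 F [0.2 0.4 0.7] j7 -27
shift [ 0.6 -0.  -0.2] turn 0.001
```

>>> step_arm:
  commands:
    - [[0.5,0,0,0,72],[0.5,0,0,0,35],[0.5,0,0,0,35],[0.5,0,0,0,35],[0.5,0,0,0,35],[0.5,0,0,0,35],[0.5,0,0,0,35]]
  squeeze: 25

```text
t: 29.6
ee_pos: [0.5891, 0.0362, 0.023]
eef_rot: [-180.0, -0.0, 42.7]
ft_force: [-1.9, 2.0, 4.9]
opening: 0.0429
```

```bash
python3 go.py .59 .036 .14 42.7
```

```text
t 29.6 at [0.5891 0.0362 0.023 ] [-1.7997e+02 -1.0000e-02  4.2740e+01] op 0.0429 F [-1.9  2.   4.9] j7 -27
shift [   0.6    0.6 -117. ] turn 0.001
```

>>> step_arm:
  commands:
    - [[0,0,-20,0,35],[0,0,-50,0,35],[0,0,-90,0,35],[0,0,-117,0,35],[0,0,-117,0,35],[0,0,-117,0,35]]

```text
t: 30.35
ee_pos: [0.5886, 0.0358, 0.1395]
eef_rot: [-180.0, 0.0, 42.7]
ft_force: [-0.0, -0.1, -0.1]
opening: 0.043
```

```bash
python3 go.py .4745 .0545 .14 42.7
```

```text
t 30.35 at [0.5886 0.0358 0.1395] [-1.7997e+02  4.0000e-02  4.2730e+01] op 0.043 F [-0.  -0.1 -0.1] j7 -33
shift [-71.2 -91.2  -0.5] turn 0.0
```

>>> step_arm:
  commands:
    - [[-71,-91,0,0,35],[-71,-91,0,0,35],[-71,-91,0,0,35],[-71,-91,0,0,35],[-71,-91,0,0,35],[-71,-91,0,0,35],[-71,-91,0,0,35]]

```text
t: 31.22
ee_pos: [0.4758, 0.0543, 0.1398]
eef_rot: [180.0, 0.0, 42.7]
ft_force: [-0.4, 0.2, -0.2]
opening: 0.0426
```

```bash
python3 m2.py 7; python3 m1.py | grep -E "cup"
python3 - <<'E'
from h import *
from scipy.optimize import least_squares
s=sense();e=s["ee_pos"]
for n in("scene","top"):
    p=np.load(n+"_p0.npy").astype(int);C=cloud(n,np.load(n+"_d0.npy"));R,G,B=p[...,0],p[...,1],p[...,2]
    m=(R>G*1.3)&(R>B*1.5)&(R>70)&(np.linalg.norm(C[...,:2]-e[:2],axis=-1)<.06)&(C[...,2]>.1)
    for b in blobs(m,10):
        q=C[b];f=lambda s_:np.sqrt(((q[:,0]-s_[0])/.022)**2+((q[:,1]-s_[1])/.022)**2+((q[:,2]-s_[2])/.0285)**2)-1
        r=least_squares(f,np.r_[q[:,:2].mean(0),.15],loss='soft_l1',f_scale=.1).x;print(n,len(q),"egg",r.round(4),"minz",q[:,2].min().round(3),"tcp",e.round(4))
    u,v=proj(n,[.47,.05,.1])[0].astype(int);a=p[v-50:v+60,u-70:u+70].astype('uint8')
    cv2.imwrite(f"pics/{n}8.png",np.clip(cv2.resize(a,None,fx=5,fy=5,interpolation=3)[:,:,::-1]*1.5,0,255).astype('uint8'))
E
python3 go.py .4745 .0545 .07 42.7
```

```text
slice 335 [0.578 0.302 0.18 ] ztop [0.1814 0.1839 0.1852]
slice 390 [0.566 0.358 0.18 ] ztop [0.181  0.1836 0.1847]
lever z 0.12541373129391892 37
top  cup px 317.0 254.0 encl [ 468.  -172.3] 24.2 lsq [ 468. -172.]
top  cup px 274.0 262.0 encl [447.6 -61.2] 24.3 lsq [447.5 -60.9]
top  cup px 366.0 264.0 encl [ 444.2 -294.4] 24.2 lsq [ 444.2 -294.1]
scene  cup px 219.0 176.0 encl [ 444.5 -295.3] 25.5 lsq [ 446.5 -295.7]
scene  cup px 254.0 197.0 encl [ 469.7 -174. ] 25.4 lsq [ 470.4 -173.5]
scene  cup px 296.0 205.0 encl [449.6 -62.7] 25.1 lsq [449.2 -62.9]
scene  cup px 334.0 227.0 encl [474.7  53.6] 25.0 lsq [475.2  54. ]
scene 185 egg [0.476  0.0523 0.156 ] minz 0.154 tcp [0.4755 0.0544 0.1398]
t 31.32 at [0.4755 0.0544 0.1398] [1.7999e+02 1.0000e-02 4.2710e+01] op 0.0431 F [-0.2 -1.5  0.2] j7 -40
shift [-0.6 -0.8 69.8] turn 0.0
```

View pics/scene8.png

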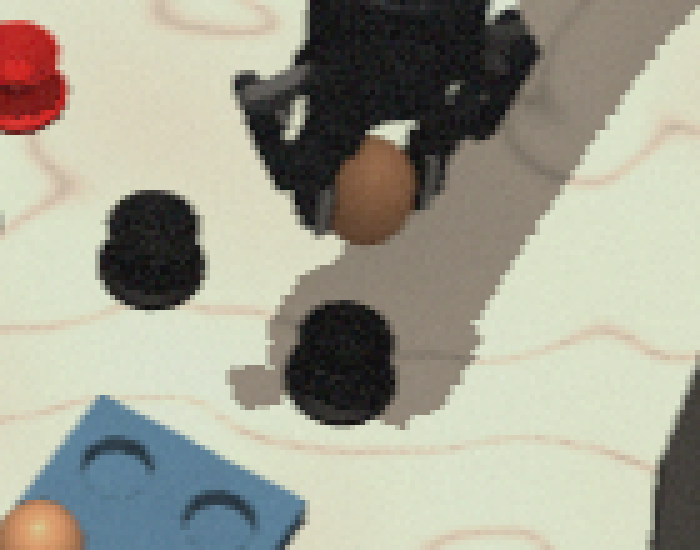

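>>> step_arm:
  commands:
    - [[-0.2,-1.2,40,0,35],[-0.2,-1.2,75,0,35],[-0.2,-1.2,88,0,35],[-0.2,-1.2,94,0,35],[-0.2,-1.2,98,0,35],[-0.2,-1.2,98,0,35],[-0.2,-1.2,98,0,35]]

```text
t: 32.2
ee_pos: [0.4748, 0.0555, 0.0425]
eef_rot: [180.0, -0.1, 42.7]
ft_force: [0.2, 0.2, -1.0]
opening: 0.0429
```

```bash
python3 go.py .4745 .055 .037 42.7
```

```text
t 32.2 at [0.4748 0.0555 0.0425] [ 1.7998e+02 -8.0000e-02  4.2740e+01] op 0.0429 F [ 0.2  0.2 -1. ] j7 -30
shift [-0.6  0.1  5.5] turn 0.001
```

>>> step_arm:
  commands:
    - [[0,0,2,0,35],[0,0,4,0,35],[0,0,5,0,35],[0,0,5,0,35],[0,0,5,0,35]]

```text
t: 32.83
ee_pos: [0.4741, 0.0554, 0.0369]
eef_rot: [-180.0, 0.0, 42.7]
ft_force: [-2.2, -0.5, 2.9]
opening: 0.0427
```

```bash
python3 go.py .4745 .055 .037 42.7
```

```text
t 32.83 at [0.4741 0.0554 0.0369] [-1.7997e+02  1.0000e-02  4.2730e+01] op 0.0427 F [-2.2 -0.5  2.9] j7 -30
shift [ 0.   0.6 -0.1] turn 0.001
```

Light contact, so it's seated. Release gradually and back off upwards.

>>> step_arm:
  commands:
    - [[0,0,-0.5,0,46],[0,0,-0.5,0,50],[0,0,-0.5,0,60],[0,0,-0.5,0,66],[0,0,-0.5,0,66],[0,0,-20,0,68],[0,0,-50,0,68],[0,0,-100,0,68],[0,0,-130,0,68],[0,0,-130,0,68]]

```text
t: 34.08
ee_pos: [0.4758, 0.0556, 0.1688]
eef_rot: [179.9, -0.3, 42.8]
ft_force: [-0.4, 0.7, -0.2]
opening: 0.0679
```

```bash
python3 go.py .6515 -.031 .14 42.7
```

```text
t 34.08 at [0.4758 0.0556 0.1688] [179.93  -0.29  42.75] op 0.0679 F [-0.4  0.7 -0.2] j7 -42
shift [ 70.1 182.8  29.4] turn 0.001
```

>>> step_arm:
  commands:
    - [[70,182,0,0,72],[70,182,0,0,72],[70,182,0,0,72],[70,182,40,0,72],[70,182,60,0,72],[70,182,60,0,72],[70,182,60,0,72]]

```text
t: 34.95
ee_pos: [0.6492, -0.0304, 0.1077]
eef_rot: [180.0, -0.1, 42.8]
ft_force: [-0.3, 0.2, 1.3]
opening: 0.0723
```

```bash
python3 m2.py 9; python3 go.py .6515 -.031 .024 42.7;  python3 - <<'E'
from h import *
from scipy.optimize import least_squares
for n in("scene","top"):
    p=np.load(n+"_p0.npy").astype(int);C=cloud(n,np.load(n+"_d0.npy"));R,G,B=p[...,0],p[...,1],p[...,2]
    m=(R>G*1.3)&(R>B*1.5)&(R>70)&(C[...,0]<.5)&(C[...,0]>.44)&(abs(C[...,1]-.055)<.04)&(C[...,2]>.04)
    for b in blobs(m,10):
        q=C[b];f=lambda s_:np.sqrt(((q[:,0]-s_[0])/.022)**2+((q[:,1]-s_[1])/.022)**2+((q[:,2]-s_[2])/.0285)**2)-1
        r=least_squares(f,np.r_[q[:,:2].mean(0),.05],loss='soft_l1',f_scale=.1).x;print(n,len(q),"egg",r.round(4),"maxz",q[:,2].max().round(3))
    u,v=proj(n,[.5,.02,.05])[0].astype(int);a=p[v-50:v+60,u-70:u+70].astype('uint8')
    cv2.imwrite(f"pics/{n}10.png",np.clip(cv2.resize(a,None,fx=5,fy=5,interpolation=3)[:,:,::-1]*1.5,0,255).astype('uint8'))
E
python3 m1.py | grep -E "cup"
```

```text
slice 340 [0.578 0.302 0.18 ] ztop [0.1813 0.1839 0.1847]
slice 390 [0.566 0.358 0.18 ] ztop [0.1811 0.1839 0.1846]
lever z 0.1250630969959151 37
t 35.05 at [ 0.6498 -0.0304  0.1084] [ 1.7994e+02 -1.2000e-01  4.2770e+01] op 0.0719 F [0.2 0.1 1.1] j7 -24
shift [ 0.7  1.6 84.4] turn 0.001
scene 222 egg [0.4732 0.0542 0.0525] maxz 0.085
top  cup px 234.0 254.0 encl [469.3  46.6] 20.7 lsq [473.   54.7]
top  cup px 317.0 254.0 encl [ 468.1 -172.3] 24.3 lsq [ 468.  -172.3]
top  cup px 274.0 262.0 encl [447.7 -61.2] 24.3 lsq [447.7 -61.2]
top  cup px 366.0 264.0 encl [ 444.1 -293.9] 24.1 lsq [ 444.7 -294. ]
scene  cup px 219.0 176.0 encl [ 446. -297.] 25.1 lsq [ 446.8 -295.3]
scene  cup px 298.0 202.0 encl [448.4 -59.8] 25.1 lsq [449.6 -62.3]
scene  cup px 333.0 231.0 encl [476.3  54.9] 24.7 lsq [474.4  53.9]
```

View pics/scene10.png

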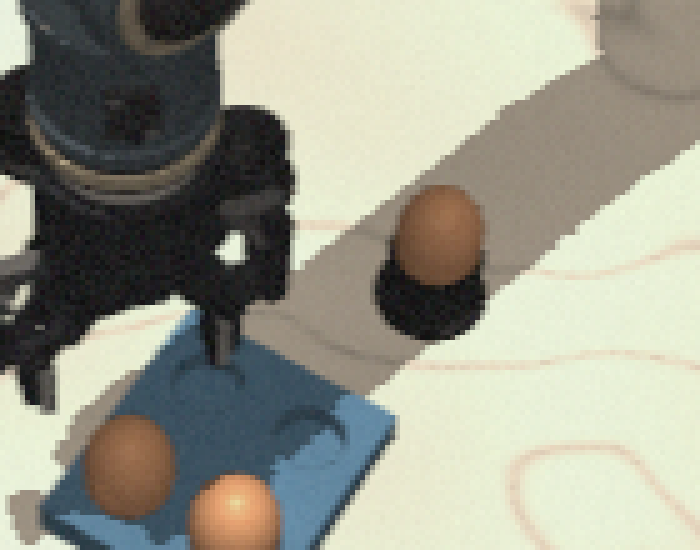

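>>> step_arm:
  commands:
    - [[0.7,1.2,40,0,72],[0.7,1.2,65,0,72],[0.7,1.2,80,0,72],[0.7,1.2,84,0,72],[0.7,1.2,84,0,72],[0.7,1.2,84,0,72]]

```text
t: 35.8
ee_pos: [0.6513, -0.0314, 0.024]
eef_rot: [179.9, -0.1, 42.7]
ft_force: [-1.0, -0.2, -0.3]
opening: 0.0722
```

```bash
python3 go.py .6515 -.031 .024 42.7
```

```text
t 35.8 at [ 0.6513 -0.0314  0.024 ] [ 1.7993e+02 -8.0000e-02  4.2730e+01] op 0.0722 F [-1.  -0.2 -0.3] j7 -20
shift [ 0.4 -0.2 -0. ] turn 0.001
```

>>> step_arm:
  commands:
    - [[0,0,0,0,35],[0,0,0,0,35],[0,0,0,0,35],[0,0,0,0,35],[0,0,0,0,35],[0,0,0,0,35],[0,0,0,0,35]]

```text
t: 36.67
ee_pos: [0.6505, -0.0309, 0.0233]
eef_rot: [-180.0, -0.0, 42.7]
ft_force: [-3.0, 2.1, 5.9]
opening: 0.0429
```

>>> step_arm:
  commands:
    - [[0,0,-20,0,35],[0,0,-50,0,35],[0,0,-90,0,35],[0,0,-117,0,35],[0,0,-117,0,35],[0,0,-117,0,35]]

```text
t: 37.42
ee_pos: [0.65, -0.0312, 0.1393]
eef_rot: [-180.0, 0.0, 42.7]
ft_force: [0.3, 0.1, -0.9]
opening: 0.0431
```

```bash
python3 go.py .448 -.061 .14 42.7
```

```text
t 37.42 at [ 0.65   -0.0312  0.1393] [-1.7996e+02  4.0000e-02  4.2730e+01] op 0.0431 F [ 0.3  0.1 -0.9] j7 -25
shift [-168.6 -115.2   -0.5] turn 0.001
```

>>> step_arm:
  commands:
    - [[-168.4,-115.4,0,0,35],[-168.4,-115.4,0,0,35],[-168.4,-115.4,0,0,35],[-168.4,-115.4,0,0,35],[-168.4,-115.4,0,0,35],[-168.4,-115.4,0,0,35],[-168.4,-115.4,0,0,35],[-168.4,-115.4,0,0,35]]

```text
t: 38.42
ee_pos: [0.4494, -0.0609, 0.1398]
eef_rot: [180.0, 0.0, 42.8]
ft_force: [-0.1, 0.0, -0.3]
opening: 0.0429
```

```bash
cat > held.py <<'E'
from h import *
from scipy.optimize import least_squares
s=sense();e=s["ee_pos"]
for n in("scene","top"):
    p,d=capture(n);np.save(n+"_p0.npy",p);np.save(n+"_d0.npy",d);p=p.astype(int);C=cloud(n,d);R,G,B=p[...,0],p[...,1],p[...,2]
    m=(R>G*1.3)&(R>B*1.5)&(R>60)&(np.linalg.norm(C[...,:2]-e[:2],axis=-1)<.06)&(C[...,2]>.1)
    for b in blobs(m,10):
        q=C[b];f=lambda s_:np.sqrt(((q[:,0]-s_[0])/.022)**2+((q[:,1]-s_[1])/.022)**2+((q[:,2]-s_[2])/.0285)**2)-1
        r=least_squares(f,np.r_[q[:,:2].mean(0),.15],loss='soft_l1',f_scale=.1).x;print(n,len(q),"egg",r.round(4),"minz",q[:,2].min().round(3),"tcp",e.round(4))
    u,v=proj(n,[e[0],e[1],.1])[0].astype(int);a=p[v-50:v+60,u-70:u+70].astype('uint8')
    cv2.imwrite(f"pics/{n}h.png",np.clip(cv2.resize(a,None,fx=5,fy=5,interpolation=3)[:,:,::-1]*1.5,0,255).astype('uint8'))
E
python3 held.py;python3 m1.py | grep -E "cup";python3 go.py .4483 -.0615 .043 42.7
```

```text
scene 254 egg [ 0.4501 -0.0621  0.1554] minz 0.142 tcp [ 0.4494 -0.0609  0.1398]
top  cup px 232.0 252.0 encl [473.6  55.3] 24.4 lsq [473.7  56.2]
top  cup px 319.0 254.0 encl [ 468.  -172.7] 24.1 lsq [ 468.1 -172.9]
top  cup px 366.0 264.0 encl [ 444.4 -294. ] 24.2 lsq [ 444.3 -293.9]
scene  cup px 219.0 176.0 encl [ 445.7 -296. ] 24.5 lsq [ 446.4 -295.5]
scene  cup px 254.0 197.0 encl [ 470.3 -174.8] 25.0 lsq [ 470.2 -173.4]
scene  cup px 296.0 205.0 encl [449.1 -61.8] 24.8 lsq [449.3 -62.6]
scene  cup px 333.0 232.0 encl [479.9  55.3] 22.5 lsq [475.3  54.3]
t 38.52 at [ 0.449  -0.0609  0.1398] [1.7998e+02 3.0000e-02 4.2740e+01] op 0.0429 F [-0.8  0.  -0.2] j7 -26
shift [-0.9 -0.  96.8] turn 0.001
```

View pics/sceneh.png

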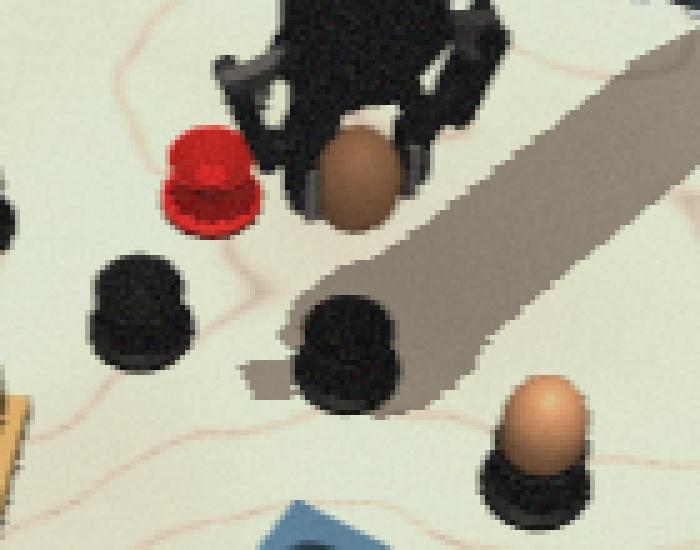

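Egg over cup B (the black one at scene px 296,205); the relative offset in the same camera is under 1 mm. Lower.

>>> step_arm:
  commands:
    - [[-0.5,0,40,0,35],[-0.5,0,75,0,35],[-0.5,0,90,0,35],[-0.5,0,97,0,35],[-0.5,0,97,0,35],[-0.5,0,97,0,35],[-0.5,0,97,0,35]]

```text
t: 39.4
ee_pos: [0.4488, -0.061, 0.0436]
eef_rot: [180.0, -0.1, 42.7]
ft_force: [-0.0, -0.7, -0.3]
opening: 0.0427
```

```bash
python3 go.py .4483 -.0615 .0372 42.7
```

```text
t 39.4 at [ 0.4488 -0.061   0.0436] [ 1.7995e+02 -8.0000e-02  4.2740e+01] op 0.0427 F [-0.  -0.7 -0.3] j7 -14
shift [-0.7  0.   6.4] turn 0.001
```

>>> step_arm:
  commands:
    - [[0,0,2,0,35],[0,0,4,0,35],[0,0,6,0,35],[0,0,6,0,35],[0,0,6,0,35],[0,0,6,0,35]]

```text
t: 40.15
ee_pos: [0.4477, -0.0616, 0.0371]
eef_rot: [-180.0, 0.0, 42.7]
ft_force: [-2.6, -0.7, 6.1]
opening: 0.043
```

>>> step_arm:
  commands:
    - [[0,0,-0.5,0,46],[0,0,-0.5,0,50],[0,0,-0.5,0,60],[0,0,-0.5,0,66],[0,0,-0.5,0,66],[0,0,-20,0,68],[0,0,-50,0,68],[0,0,-100,0,68],[0,0,-130,0,68],[0,0,-130,0,68]]

```text
t: 41.4
ee_pos: [0.4497, -0.0611, 0.1687]
eef_rot: [179.9, -0.3, 42.8]
ft_force: [0.1, 0.0, -0.2]
opening: 0.0678
```

```bash
python3 go.py .659 .0264 .108 42.7
```

```text
t 41.4 at [ 0.4497 -0.0611  0.1687] [179.88  -0.27  42.76] op 0.0678 F [ 0.1  0.  -0.2] j7 -28
shift [212.8  77.8  61.8] turn 0.001
```

>>> step_arm:
  commands:
    - [[212,77,0,0,72],[212,77,0,0,72],[212,77,0,0,72],[212,77,30,0,72],[212,77,60,0,72],[212,77,60,0,72],[212,77,60,0,72],[212,77,60,0,72]]

```text
t: 42.4
ee_pos: [0.6567, 0.0257, 0.1083]
eef_rot: [179.9, -0.1, 42.7]
ft_force: [-0.6, -0.5, -0.1]
opening: 0.0721
```

```bash
cat > seat.py <<'E'
from h import *
from scipy.optimize import least_squares
for n in("scene","top"):
    p,d=capture(n);np.save(n+"_p0.npy",p);np.save(n+"_d0.npy",d);p=p.astype(int);C=cloud(n,d);R,G,B=p[...,0],p[...,1],p[...,2]
    m=(R>G*1.25)&(R<G*2.6)&(R>B*1.4)&(R>60)&(C[...,0]<.52)&(C[...,0]>.4)&(C[...,1]<.15)&(C[...,1]>-.34)&(C[...,2]>.03)&(C[...,2]<.1)
    for b in blobs(m,60):
        q=C[b];f=lambda s_:np.sqrt(((q[:,0]-s_[0])/.022)**2+((q[:,1]-s_[1])/.022)**2+((q[:,2]-s_[2])/.0285)**2)-1
        r=least_squares(f,np.r_[q[:,:2].mean(0),.05],loss='soft_l1',f_scale=.1).x;print(n,len(q),"seated egg",r.round(4))
E
python3 seat.py; python3 m1.py|grep -E "cup|egg";python3 go.py .659 .0264 .024 42.7
```

```text
scene 248 seated egg [0.4737 0.0537 0.0523]
top 228 seated egg [0.473  0.0557 0.0526]
top 247 seated egg [ 0.4471 -0.0615  0.0526]
top  cup px 230.0 252.0 encl [473.5  55.4] 24.3 lsq [473.7  56.1]
top  cup px 317.0 254.0 encl [ 467.9 -172.4] 24.3 lsq [ 468.1 -172.2]
top  cup px 272.0 262.0 encl [447.7 -61. ] 24.2 lsq [447.6 -61.4]
top  cup px 366.0 264.0 encl [ 444.3 -293.8] 23.8 lsq [ 444.4 -293.8]
scene  cup px 219.0 176.0 encl [ 446.7 -296. ] 25.8 lsq [ 446.3 -295.3]
scene  cup px 254.0 197.0 encl [ 469.4 -174.2] 24.8 lsq [ 469.7 -173.9]
scene  egg px 296.0 274.0 85 [660.2  26. ] ray [650.9  26.1  38. ] 0.0691754975199381
t 42.5 at [0.6566 0.026  0.1082] [ 1.7995e+02 -1.2000e-01  4.2710e+01] op 0.0721 F [-0.5 -0.9  0.3] j7 -28
shift [ 1.8  1.3 84.2] turn 0.0
```

>>> step_arm:
  commands:
    - [[1.8,1,40,0,72],[1.8,1,65,0,72],[1.8,1,80,0,72],[1.8,1,84,0,72],[1.8,1,84,0,72],[1.8,1,84,0,72]]

```text
t: 43.25
ee_pos: [0.659, 0.0266, 0.024]
eef_rot: [179.9, -0.1, 42.7]
ft_force: [-0.4, 0.5, 0.2]
opening: 0.0722
```

```bash
python3 go.py .659 .0264 .024 42.7
```

```text
t 43.25 at [0.659  0.0266 0.024 ] [ 1.7993e+02 -9.0000e-02  4.2730e+01] op 0.0722 F [-0.4  0.5  0.2] j7 -24
shift [-0.1  0.1 -0. ] turn 0.001
```

>>> step_arm:
  commands:
    - [[0,0,0,0,35],[0,0,0,0,35],[0,0,0,0,35],[0,0,0,0,35],[0,0,0,0,35],[0,0,0,0,35],[0,0,0,0,35]]

```text
t: 44.12
ee_pos: [0.6584, 0.0268, 0.0233]
eef_rot: [-180.0, -0.0, 42.7]
ft_force: [-1.3, 1.3, 6.5]
opening: 0.0423
```

>>> step_arm:
  commands:
    - [[0,0,-20,0,35],[0,0,-50,0,35],[0,0,-90,0,35],[0,0,-127,0,35],[0,0,-127,0,35],[0,0,-127,0,35]]

```text
t: 44.88
ee_pos: [0.6577, 0.0267, 0.1497]
eef_rot: [-180.0, 0.0, 42.7]
ft_force: [0.3, -0.3, -0.7]
opening: 0.0429
```

```bash
python3 go.py .4688 -.1726 .14 42.7
```

```text
t 44.88 at [0.6577 0.0267 0.1497] [-1.7996e+02  2.0000e-02  4.2730e+01] op 0.0429 F [ 0.3 -0.3 -0.7] j7 -29
shift [-274.    18.3    9.8] turn 0.0
```

>>> step_arm:
  commands:
    - [[-274,18,9,0,35],[-274,18,9,0,35],[-274,18,9,0,35],[-274,18,9,0,35],[-274,18,9,0,35],[-274,18,9,0,35],[-274,18,9,0,35],[-274,18,9,0,35],[-274,18,9,0,35]]

```text
t: 46.0
ee_pos: [0.4697, -0.1717, 0.1406]
eef_rot: [-180.0, 0.0, 42.8]
ft_force: [0.3, 0.0, -0.8]
opening: 0.0432
```

```bash
python3 held.py;python3 m1.py | grep -E "cup";python3 go.py .4688 -.1726 .043 42.7
```

```text
scene 257 egg [ 0.4706 -0.1732  0.1562] minz 0.143 tcp [ 0.4697 -0.1717  0.1406]
top  cup px 232.0 253.0 encl [473.5  55.4] 24.3 lsq [473.7  56.1]
top  cup px 273.0 262.0 encl [447.7 -61.1] 24.3 lsq [447.6 -61.4]
scene  cup px 219.0 176.0 encl [ 445.7 -294.7] 25.9 lsq [ 446.1 -295. ]
scene  cup px 255.0 196.0 encl [ 469.3 -173.1] 25.1 lsq [ 470.3 -173.7]
scene  cup px 296.0 209.0 encl [453.  -60.4] 22.1 lsq [451.4 -61.3]
scene  cup px 333.0 232.0 encl [480.7  55.4] 22.4 lsq [475.6  53.9]
t 46.1 at [ 0.4695 -0.172   0.1407] [-1.7999e+02  1.0000e-02  4.2800e+01] op 0.0429 F [-0.1  0.4 -0.8] j7 -9
shift [-0.9 -0.  97.7] turn 0.002
```

View pics/sceneh.png

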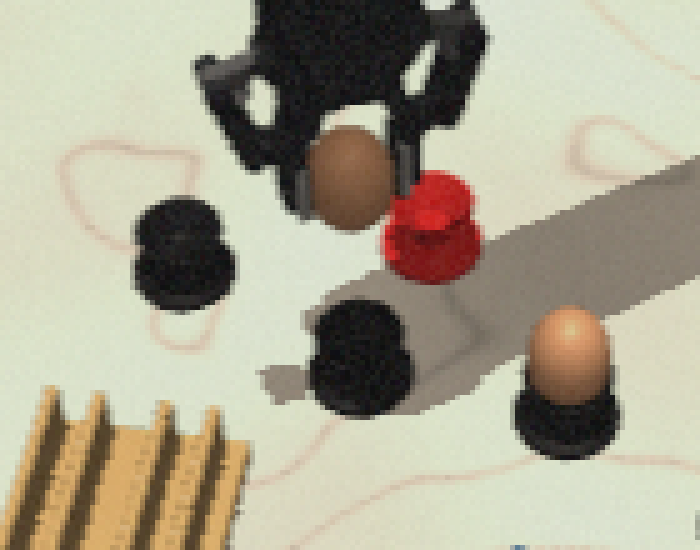

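>>> step_arm:
  commands:
    - [[-0.6,0,40,0,35],[-0.6,0,75,0,35],[-0.6,0,90,0,35],[-0.6,0,98,0,35],[-0.6,0,98,0,35],[-0.6,0,98,0,35],[-0.6,0,98,0,35]]

```text
t: 46.98
ee_pos: [0.4693, -0.173, 0.0436]
eef_rot: [179.9, -0.1, 42.7]
ft_force: [0.3, 0.0, -0.8]
opening: 0.0429
```

```bash
python3 go.py .4688 -.1726 .0372 42.7
```

```text
t 46.98 at [ 0.4693 -0.173   0.0436] [ 1.7993e+02 -6.0000e-02  4.2740e+01] op 0.0429 F [ 0.3  0.  -0.8] j7 0
shift [-0.1 -0.6  6.4] turn 0.001
```

>>> step_arm:
  commands:
    - [[0,0,2,0,35],[0,0,4,0,35],[0,0,6,0,35],[0,0,6,0,35],[0,0,6,0,35],[0,0,6,0,35]]

```text
t: 47.72
ee_pos: [0.4685, -0.1729, 0.0369]
eef_rot: [-180.0, 0.0, 42.7]
ft_force: [-0.7, 0.2, 2.1]
opening: 0.0429
```

>>> step_arm:
  commands:
    - [[0,0,-0.5,0,46],[0,0,-0.5,0,50],[0,0,-0.5,0,60],[0,0,-0.5,0,66],[0,0,-0.5,0,66],[0,0,-20,0,68],[0,0,-50,0,68],[0,0,-100,0,68],[0,0,-150,0,68],[0,0,-170,0,68],[0,0,-170,0,68]]

```text
t: 49.1
ee_pos: [0.4695, -0.1731, 0.2081]
eef_rot: [179.9, -0.2, 42.8]
ft_force: [0.3, -0.4, -0.9]
opening: 0.0679
```

```bash
python3 go.py .56 -.05 .3 42.7
```

```text
t 49.1 at [ 0.4695 -0.1731  0.2081] [ 1.7988e+02 -1.6000e-01  4.2760e+01] op 0.0679 F [ 0.3 -0.4 -0.9] j7 -14
shift [150.2 -28.8 -91.6] turn 0.001
```

>>> step_arm:
  commands:
    - [[-167,254,-90,0,68],[-167,254,-90,0,68],[-167,254,-90,0,68],[-167,254,-90,0,68],[-167,254,-90,0,68],[-167,254,-90,0,68],[-167,254,-90,0,68],[-167,254,-90,0,68]]

```text
t: 50.1
ee_pos: [0.5189, -0.4707, 0.2954]
eef_rot: [-179.8, -0.1, 42.8]
ft_force: [0.2, 0.1, 0.1]
opening: 0.0681
```

```bash
python3 m2.py end; python3 seat.py; python3 m1.py|grep -E "cup|egg"
python3 - <<'E'
from h import *
p=np.load("top_p0.npy");cv2.imwrite("pics/topend2.png",np.clip(cv2.resize(p[90:310,20:400],None,fx=2,fy=2,interpolation=3)[:,:,::-1]*1.5,0,255).astype('uint8'))
E
```

```text
slice 335 [0.578 0.302 0.18 ] ztop [0.1813 0.1842 0.1851]
slice 384 [0.566 0.358 0.18 ] ztop [0.1811 0.1836 0.1846]
lever z 0.12468897351082317 38
scene 214 seated egg [ 0.4691 -0.1749  0.0528]
scene 229 seated egg [ 0.4479 -0.0636  0.0524]
scene 248 seated egg [0.4783 0.0603 0.0526]
top 238 seated egg [0.4775 0.0622 0.0527]
top 229 seated egg [ 0.4684 -0.1726  0.0527]
top 239 seated egg [ 0.4471 -0.0616  0.0525]
top  cup px 230.0 250.0 encl [477.7  61.7] 24.1 lsq [478.1  62.5]
top  cup px 313.0 255.0 encl [ 467.3 -171.6] 23.9 lsq [ 468.3 -173. ]
top  cup px 273.0 262.0 encl [447.7 -61. ] 24.2 lsq [447.6 -61.4]
top  cup px 366.0 265.0 encl [ 444.  -294.6] 24.3 lsq [ 444.4 -294.2]
scene  cup px 219.0 175.0 encl [ 445.9 -296.8] 25.5 lsq [ 446.8 -296. ]
scene  cup px 255.0 200.0 encl [ 473.8 -171.9] 22.2 lsq [ 470.5 -174. ]
scene  cup px 296.0 209.0 encl [453.7 -60.2] 21.6 lsq [450.3 -62.3]
scene  cup px 335.0 234.0 encl [482.5  61.5] 22.7 lsq [479.7  60.9]
```

View pics/sceneend.png

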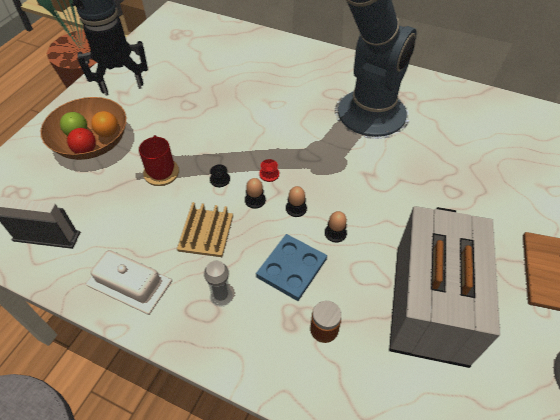

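View pics/topend2.png

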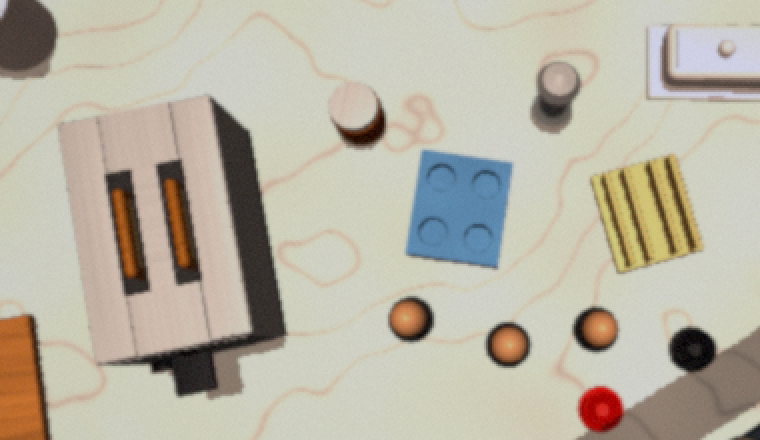

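>>> step_arm:
  commands:
    - [[0,0,0,0,68],[0,0,0,0,68],[0,0,0,0,68],[0,0,0,0,68],[0,0,0,0,68],[0,0,0,0,68],[0,0,0,0,68],[0,0,0,0,68],[0,0,0,0,68],[0,0,0,0,68],[0,0,0,0,68],[0,0,0,0,68]]

```text
t: 51.8
ee_pos: [0.5183, -0.4728, 0.2968]
eef_rot: [-180.0, -0.0, 42.7]
ft_force: [0.3, -1.2, 0.4]
opening: 0.0679
```

```bash
python3 m2.py end3; python3 seat.py; python3 m1.py|grep -E "cup|egg"
python3 - <<'E'
from h import *
p=np.load("scene_p0.npy");cv2.imwrite("pics/sc.png",np.clip(cv2.resize(p[150:260,210:360],None,fx=5,fy=5,interpolation=3)[:,:,::-1]*1.5,0,255).astype('uint8'))
E
```

```text
slice 335 [0.578 0.302 0.18 ] ztop [0.1813 0.1836 0.1849]
slice 384 [0.566 0.358 0.18 ] ztop [0.181  0.1839 0.1849]
lever z 0.12532992504325868 38
scene 217 seated egg [ 0.4689 -0.1743  0.0527]
scene 225 seated egg [ 0.4478 -0.0638  0.0527]
scene 246 seated egg [0.4784 0.0603 0.0526]
top 238 seated egg [0.4773 0.0623 0.0527]
top 233 seated egg [ 0.4678 -0.1727  0.0525]
top 237 seated egg [ 0.4469 -0.0614  0.0527]
top  cup px 230.0 250.0 encl [477.7  61.6] 24.1 lsq [477.9  62.3]
top  cup px 313.0 255.0 encl [ 467.2 -171.4] 24.0 lsq [ 468.2 -173. ]
top  cup px 273.0 262.0 encl [447.7 -61. ] 24.3 lsq [447.6 -61.4]
top  cup px 366.0 265.0 encl [ 444.1 -294.5] 24.3 lsq [ 444.6 -294.4]
scene  cup px 219.0 175.0 encl [ 446.7 -295.8] 25.2 lsq [ 446.7 -295.7]
scene  cup px 255.0 200.0 encl [ 473.  -172.3] 22.4 lsq [ 470.1 -173.9]
scene  cup px 296.0 209.0 encl [454.  -59.8] 21.4 lsq [451.6 -61.1]
scene  cup px 335.0 234.0 encl [482.8  61.7] 22.7 lsq [479.9  60.7]
```

View pics/sc.png

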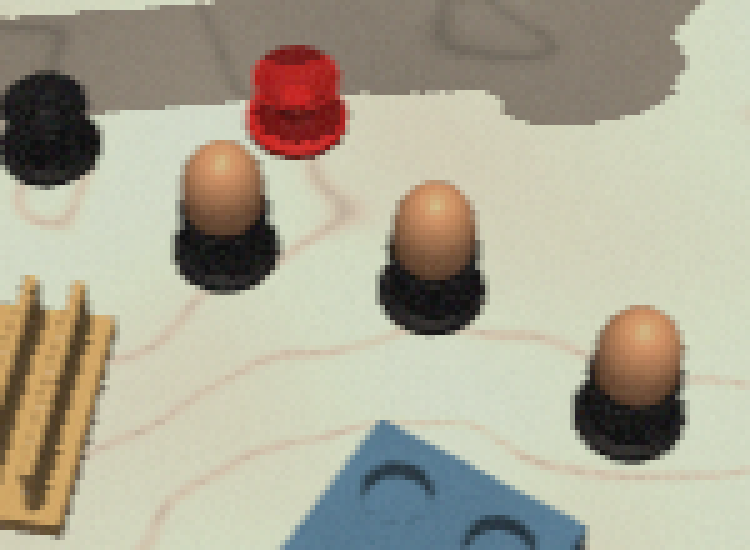

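```bash
python3 -c "
from plant import bot
print(bot.hand_in())"
```

```text
the job is handed in; nothing more can be done
None
```

I handed the job in at about 52 s with everything in place. The three eggs that were present are each in a black egg cup. Both bread slices are in the toaster, one per slot, and I pushed the lever down only after both were in.

Last checks, from both cameras and with the robot touching nothing:
- **Eggs:** the fitted egg centres are 52–53 mm above the counter (52.5 mm is seated) and within about 3 mm of each cup's centre. They are upright, blunt end down.
- **Bread:** both slices rested on the raised carriage (tops at about 223 mm) before the push. Afterwards their tops were at about 184 mm, and they stayed there.
- **Lever:** the paddle is at 125 mm, its full 40 mm of travel, and it felt the stop at about 11 N.
- **Not touched:** the robot came into contact with neither the mug, grinder, jam jar and red cup nor the fourth black cup, which stays empty.

One check disagreed with earlier readings. The cup nearest the toaster, already holding its egg, had shifted about 7 mm after I last read its position, while the robot was away from it. The egg was still upright and centred, and nothing had moved further 1.5 s later, so I left it.

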